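Load half-moon core slices polished face down into a tray scanner

TASK

First take the calibration block off the scanner's tray and set it in the blue dish. Then turn over every half-moon core slice that rocks on its round side on the bench and settle it on the open tray, resting with its flat polished face down, not dropped onto it. When all the slices lie there, push the tray fully shut, and then press the green start button on the scanner's top; leave the other things on the bench alone.

Things in the scene. Friction and masses are not known exactly. Their poses are not given: they have to be found in the camera images.
- core_a: half-moon rock slice, reddish: circular segment of radius 60 mm, chord 116, 45 from flat face to crown, 38 thick between plane sides, about 0.36 kg. Origin: centre of the flat polished face; x along the 116 mm, y across the 38, z out of the face (stone from z = 0 to -45, mass centre -19). Starts on the table on its arc, face up; rocks about y. Lightly gripped (3 N) it turns in the fingers. May be absent (None).
- core_b: half-moon rock slice, greenish: circular segment of radius 60 mm, chord 116, 45 from flat face to crown, 38 thick between plane sides, about 0.36 kg. Origin: centre of the flat polished face; x along the 116 mm, y across the 38, z out of the face (stone from z = 0 to -45, mass centre -19). Starts on the table on its arc, face up; rocks about y. Lightly gripped (3 N) it turns in the fingers. May be absent (None).
- core_c: half-moon rock slice, dark grey: circular segment of radius 60 mm, chord 116, 45 from flat face to crown, 38 thick between plane sides, about 0.36 kg. Origin: centre of the flat polished face; x along the 116 mm, y across the 38, z out of the face (stone from z = 0 to -45, mass centre -19). Starts on the table on its arc, face up; rocks about y. Lightly gripped (3 N) it turns in the fingers. May be absent (None).
- cal_block: calibration block: black plate 80 x 55 x 18 mm (x, y, z) with a white top and an upright orange grip fin in its middle, 50 mm along x, 16 mm thick along y, rising from 18 to 52 mm above the underside; 0.22 kg. Origin at the centre of its underside. Starts standing on the tray.
- dish: shallow blue open dish, fixed, 100 x 130 mm outside (x, y), walls 5 mm thick and 18 mm high, floor 5 mm thick. Origin at the centre of its underside; z up.
- scanner: white tray scanner, fixed, 240 mm deep (its x from 0 at the front face to 240 mm at the back), 324 mm wide, 115 mm high. Origin on the table under the middle of the front face; x points into the scanner (away from the robot), z up. The slot in its front is 284 mm wide and reaches up to 92 mm above the table.
- tray (a joint): how far the scanner's tray is pulled out, m: 0 fully shut (a stop), 0.19 fully out. It slides along the scanner's x, stays where it is left, and needs about 7 to 12 N of push.
- tray_floor (a point): centre of the tray's floor, on its upper surface, 34 mm above the table; moves with the tray; axes as the scanner's. The inner floor is 190 mm along x by 258 mm along y. Lips 8 mm above the floor on both sides and at the back; at the front (-x, towards the robot) the front panel. With the tray out the floor's back edge is about at the scanner's front face.
- tray_front (a point): middle of the upper edge of the tray's blue front panel, on the outer face to be pushed; 80 mm above the table; axes as the scanner's. The panel is 290 mm wide, 12 mm thick and spans 12 to 80 mm above the table. A thin aluminium handle strip, 100 mm wide, is on its lower half.
- start (a joint): press of the green start button, m: 0 up, 0.006 fully down; springs back; about 4.5 N to press fully.
- start_top (a point): centre of the top of the green start button (32 mm across) on the scanner's top near its front edge; pressed straight down.
- jar: bystander, leave alone: small amber sample jar 44 mm across, 65 mm high; origin at its underside's centre
- beaker: bystander, leave alone: small glass beaker 52 mm across, 70 mm high; origin at its underside's centre
- brush: bystander, leave alone: cleaning brush lying on the bench; origin at its underside's centre
- loupe: bystander, leave alone: black loupe, a cylinder 40 mm across and 35 mm high; origin at its underside's centre
Mind the look-alikes: they are no part of the job. Leave any red or yellow look-alike of the cal_block alone. What is shaped like the core_a but yellow is not meant.

How it is judged:
By the outcome, as a careful person would: the job done as asked, in the order asked, and still so for the second after the job is handed in, with the robot touching nothing.
Of core_a, core_b, core_c only 2 to 3 are there at a start; the rules pass over those that are not, and their reading is None.
At some moment in a run one of core_a, core_b, core_c may be knocked a few centimetres aside while the robot is not near it.
It also fails if it takes over 210 s, if anything falls off the work surface, if the arm or the gripper's body presses on something with over 40 N, if the wrist force passes 120 N, or if a joint passes its speed limit or range.

ROBOT

A 6-joint arm with a two-finger parallel gripper is mounted at the origin on the work surface. World frame = base frame: x ahead of the robot, y to its left, z up, the work surface at z = 0. Lengths are in m, angles in rad, forces in N, time in s.
With the tool pointing down it reaches from about 0.35 to 0.975 m from the base axis. Payload 4.9 kg.
Tool frame: the origin (TCP) lies at the very end of the fingers, on their centre line; the grasp point (between the pads) lies 19 mm behind it; x points along the fingers, y is the direction in which the jaws open and shut, and the axes are right-handed (so a half turn about x gives the same grasp; the last joint's range is limited). The gripper opens to 85 mm and grips with 20 to 120 N. Pads are 22 mm wide; open, the fingers measure 114 mm over their backs; the gripper's body (76 mm by 85 mm) begins 54 mm behind the grasp point. The pads swing forward as they close: fully open they stand 13 mm farther back than shut.
Start: joints at [-1.368, 0.053, 1.613, -0, 1.476, -0.119], TCP at [0.198, -0.593, 0.231] pointing down, gripper open.
Joint ranges: [-3.01, 3.01], [-1.01, 2.22], [0.06, 2.58], [-1.02, 4.17], [0.09, 2.62], [-3.14, 3.14]. Speed limits (rad/s): [2.57, 2.57, 3.14, 3.14, 3.14, 3.14].

INTERFACE

Orientations are given as a rotation vector (axis times angle).
In Python, from station import ctrl, get_image, calibration, finish_job, search_frame, cut_out, mark_of gives the robot as it stands. The module is installed in compiled form; this text tells all that it offers.
- The arm moves only by the tool arm_command, never from a script. Its argument "plan" is a list that holds one entry, the list of rows, each a list of 7 numbers: the shift along the tool's x, y, z in m, then the turn, a rotation vector about the tool's x, y, z in degrees, then the finger opening in m, from 0 to 0.0854. A call has 1 to 20 rows; each row shifts and turns the pose as measured when the row begins, along the tool's axes as they then stand; what a row does not reach is not made up. A row lasts 1/12 s, in which the tool goes at most 41.7 mm and 7.16 degrees, less where a joint would pass 70% of its speed; a pose out of reach is approached as far as the arm can. A call with a gripper value outside its range is refused whole. The fingers move at their own pace and stop on an object; "squeeze" is the grip in N (left out, the last holds). Time passes only in rows, so rows that do not move let the fingers close. It gives the time, the measured TCP pose, the force and the opening at its end, in the units of the state.
- ctrl.get_obs(): the state, without advancing time (a new reading comes with each control period).
- get_image(name): name is "scene" or "top" or "wrist"; returns the picture (480x640x3 uint8, red, green, blue); there is no depth.
- calibration(name): a dict with "fx", "fy", "cx", "cy" (pixels), "cam_to_world" (4x4, takes a point from camera to world coordinates); the wrist camera has in their place "hand_eye" (4x4, takes a point from camera to tool coordinates, whose origin is the TCP and whose axes are the tool frame's). Camera axes: x right, y down, z forward; pixel columns grow to the right and rows downward; lengths in m; the calibration is good to about 2 mm. The wrist camera is an equidistant fisheye: a pixel r from the principal point sees the ray r / f radians off the axis. A picture is of the moment at which its call begins: read the wrist's pose just before it. calibration takes no time and is no camera call.
- finish_job(): hands the job in, once; it reports no verdict.
Trained networks look in the newest picture that a camera, given by its name, has taken for a name from the list of things; names that differ only in an ending like _2 or _b are one class to them, and where a whole thing is asked for, a point or a joint stands for the part that bears it (a point fixed in the world has none). Each returns a list of dicts, best first, with "conf" (0 to 1); they miss things now and then, are a little off and sometimes report something else, mostly with a low value. They report only what shows in the picture. A call takes as long as a camera call. They do not tell look-alikes from the thing itself.
- search_frame(camera, thing): "at" ([x, y, z] in m, in the coordinates of the camera as it stood for that picture, good to about 4 mm: the middle of the surface that is visible of it).
- cut_out(camera, thing): "mask" (480x640 bool, what is visible of it).
- mark_of(camera, thing): "at" ([x, y, z] in m, in the coordinates of the camera as it stood for that picture, good to about 4 mm: a listed point, or the origin of a listed thing).
The state is a dict: "t": time; "q": joint angles; "dq": joint speeds; "effort": joint torques, N m; "tool_pos": TCP position; "tool_rot": TCP orientation; "contact_force": force on the tool from outside, world axes, zero at the start; "wrist_torque": the same for the moment, N m; "opening": finger opening in m.
Only numpy, scipy, OpenCV 4.12 (cv2) and the standard library are available. Lean on these libraries where they do the work, as an engineer would, in place of code of your own. Each camera call takes 0.05 s, during which the arm holds its last target. There are 200 camera calls.

## Working session

There is one attempt and no reset: what is moved stays moved. The work goes in short steps, Python scripts to look and compute and a tool call to move; the robot and the scene stay as the last step left them, time stands still between calls to the robot, and variables do not carry over. Pictures are saved under pics/ and viewed, about 12 in all and at most 16, crops included, and the job is handed in when it is done.

Besides the shell and the picture viewer there is one more tool, called after "Call:" as name(argument=value, ...) on one line, values as JSON. arm_command: Moves the arm, as the interface text tells. Its arguments: {"type":"object","properties":{"plan":{"type":"array","items":{"type":"array","items":{"type":"array","items":{"type":"number"}}}},"squeeze":{"type":"number"}},"required":["plan"]}

```bash
mkdir -p pics; ls; cat > h.py <<'E'
import numpy as np, cv2
from scipy.spatial.transform import Rotation as R
from station import ctrl,get_image,calibration,finish_job,search_frame,cut_out,mark_of
def T():
    o=ctrl.get_obs(); M=np.eye(4); M[:3,:3]=R.from_rotvec(o['tool_rot']).as_matrix(); M[:3,3]=o['tool_pos']; return M
def c2w(cam):
    c=calibration(cam)
    return T()@np.array(c['hand_eye']) if cam=='wrist' else np.array(c['cam_to_world'])
def snap(cam,name,crop=None,scale=1):
    im=get_image(cam)
    o=im if crop is None else im[crop[1]:crop[3],crop[0]:crop[2]]
    if scale!=1: o=cv2.resize(o,None,fx=scale,fy=scale,interpolation=cv2.INTER_CUBIC)
    cv2.imwrite(f'pics/{name}.png',o[:,:,::-1]); return im
def w(M,p): return (M[:3,:3]@np.array(p)+M[:3,3])
def proj(cam,P):
    c=calibration(cam); p=np.linalg.inv(c2w(cam))@np.append(P,1)
    return c['fx']*p[0]/p[2]+c['cx'],c['fy']*p[1]/p[2]+c['cy']
def ray(cam,uv):
    c=calibration(cam);M=c2w(cam)
    d=np.array([(uv[0]-c['cx'])/c['fx'],(uv[1]-c['cy'])/c['fy'],1.])
    if cam=='wrist':
        r=np.hypot(d[0],d[1]); d=np.array([d[0]/r*np.sin(r),d[1]/r*np.sin(r),np.cos(r)])
    return M[:3,3],M[:3,:3]@d
def atz(cam,uv,z):
    o,d=ray(cam,uv); return o+d*(z-o[2])/d[2]
E
python3 - <<'E'
from h import *
print(ctrl.get_obs())
for c in ['top','scene']:
    snap(c,c+'0'); print(c,np.round(c2w(c),3).tolist(),calibration(c)['fx'])
    M=c2w(c)
    for f,ns in ((mark_of,['core_a','core_b','core_c','cal_block','dish','scanner','tray_floor','tray_front','start_top','jar','beaker','brush','loupe']),):
        for n in ns:
            for d in f(c,n)[:5]:
                P=w(M,d['at']); print(n,round(d['conf'],2),np.round(P,3),np.round(proj(c,P)))
E
```

```text
pics
{'t': 0.0, 'q': array([-1.36799041e+00,  5.33545343e-02,  1.61429241e+00,  1.35322379e-05,
        1.47598836e+00, -1.19018309e-01]), 'dq': array([ 7.87389673e-05,  4.89257810e-04,  5.17129072e-04, -2.48883966e-04,
        1.72936572e-04, -2.10474488e-03]), 'effort': array([ 2.94909814e-04, -3.93674433e+01, -3.70181072e+01, -9.60674288e-05,
        7.08083229e-03, -6.81679737e-06]), 'tool_pos': array([ 0.19755367, -0.59230448,  0.2300654 ]), 'tool_rot': array([ 2.04821308,  0.33458552, -2.04836268]), 'contact_force': array([-0.57825188, -0.48028278,  0.63966123]), 'wrist_torque': array([ 0.00899098, -0.04882786, -0.00806694]), 'opening': 0.08546370012558742}
top [[0.001, -0.986, 0.165, 0.348], [-1.0, -0.0, 0.005, -0.047], [-0.005, -0.165, -0.986, 1.363], [0.0, 0.0, 0.0, 1.0]] 540.5102583292199
core_a 0.85 [0.595 0.36  0.042] [157. 233.]
core_a 0.83 [ 0.6   -0.358  0.044] [446. 231.]
core_a 0.65 [ 0.452 -0.296  0.05 ] [423. 291.]
core_a 0.63 [ 0.406 -0.544  0.046] [526. 310.]
core_a 0.23 [ 0.329 -0.156 -0.002] [364. 342.]
core_b 0.85 [0.595 0.36  0.042] [157. 233.]
core_b 0.83 [ 
[... 1675 characters left out ...]

core_c 0.66 [0.593 0.361 0.043] [442. 229.]
cal_block 0.87 [ 0.364 -0.003  0.001] [312. 210.]
cal_block 0.83 [ 0.325 -0.316  0.001] [218. 220.]
cal_block 0.71 [ 0.585 -0.068  0.034] [311. 258.]
dish 0.97 [ 0.456  0.317 -0.004] [410. 212.]
dish 0.64 [ 0.531 -0.487 -0.005] [171. 282.]
scanner 0.9 [ 0.666 -0.003  0.001] [339. 281.]
tray_floor 0.88 [ 0.579 -0.013  0.034] [327. 253.]
tray_front 0.95 [ 0.469 -0.021  0.08 ] [315. 218.]
start_top 0.47 [0.691 0.068 0.133] [368. 255.]
jar 0.69 [ 0.521  0.479 -0.004] [462. 216.]
jar 0.47 [0.687 0.063 0.135] [365. 254.]
brush 0.87 [0.341 0.149 0.001] [353. 197.]
loupe 0.56 [ 0.329 -0.148 -0.004] [268. 212.]
loupe 0.25 [ 0.586 -0.068  0.033] [310. 258.]
```

View pics/top0.png

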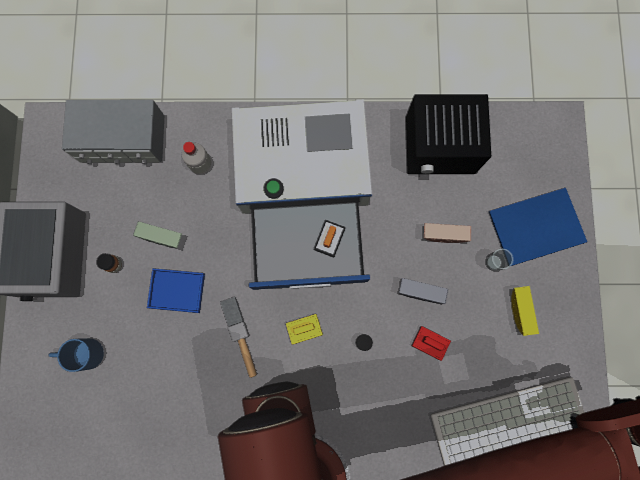

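View pics/scene0.png

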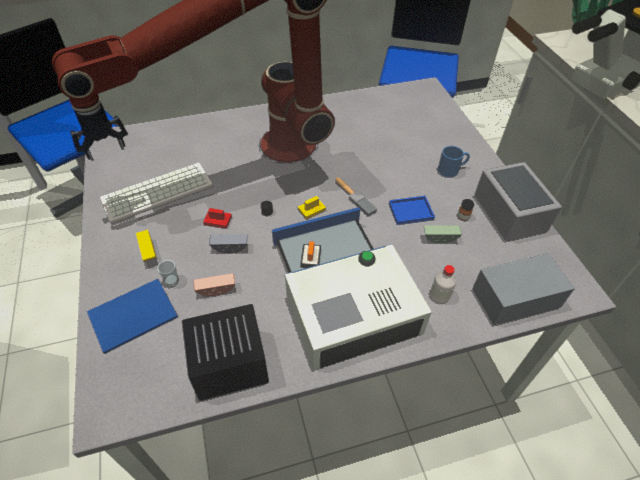

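Top view: the cal_block candidates are the white/orange one on the tray (329,238), the yellow one (304,329) and the red one (431,343). Only the first fits, since it has a white top, an orange fin and sits on the tray.

The core candidates are green (158,236), reddish (447,233), grey (423,291) and yellow (525,311). The yellow one is a look-alike, and the other three are a, b and c. I'll measure yaws and confirm in one enlarged crop.

```bash
cat >> h.py <<'E'
def cores(cam='top',names=('core_a',),z=0.045):
    """masks -> centre, yaw of long side at height z, mean colour"""
    im=get_image(cam); out=[]
    for n in names:
        for d in cut_out(cam,n):
            m=d['mask']
            if m.sum()<60 or d['conf']<.3: continue
            c,_=cv2.findContours(m.astype(np.uint8),cv2.RETR_EXTERNAL,cv2.CHAIN_APPROX_NONE)
            b=cv2.boxPoints(cv2.minAreaRect(max(c,key=len)))
            P=np.array([atz(cam,p,z)[:2] for p in b]); e=P[1]-P[0],P[2]-P[1]
            k=int(np.linalg.norm(e[1])>np.linalg.norm(e[0])); L=e[k]
            yaw=np.degrees(np.arctan2(L[1],L[0]))%180
            print(n,round(d['conf'],2),'c',P.mean(0).round(3),'sz',np.round([np.linalg.norm(e[k]),np.linalg.norm(e[1-k])],3),'yaw',yaw.round(1),'rgb',im[m].mean(0).round(),'px',b.mean(0).round())
E
python3 - <<'E'
from h import *
im=get_image('top')
a=cv2.resize(im[210:350,300:545],None,fx=3,fy=3,interpolation=2); b=cv2.resize(im[210:320,120:215],None,fx=1.6,fy=1.6,interpolation=2)
a[-b.shape[0]:,-b.shape[1]:]=b  # inset (covers yellow look-alike's lower right)
cv2.imwrite('pics/crop1.png',a[:,:,::-1])
cores('top',('core_a',),.045); cores('top',('cal_block',),.052); cores('top',('dish',),.018)
cores('top',('tray_front',),.08);cores('top',('scanner',),.115)
print(R.from_rotvec(ctrl.get_obs()['tool_rot']).as_matrix().round(2)); print(np.array(calibration('wrist')['hand_eye']).round(3),calibration('wrist')['fx'])
E
```

```text
core_a 0.91 c [ 0.596 -0.36 ] sz [0.116 0.046] yaw 86.3 rgb [151. 133. 121.] px [447. 233.]
core_a 0.78 c [0.591 0.36 ] sz [0.116 0.042] yaw 74.7 rgb [129. 141. 122.] px [157. 235.]
core_a 0.71 c [ 0.405 -0.537] sz [0.118 0.057] yaw 6.2 rgb [141. 137.  43.] px [523. 311.]
core_a 0.67 c [ 0.451 -0.296] sz [0.116 0.043] yaw 76.5 rgb [116. 118. 125.] px [423. 291.]
cal_block 0.86 c [ 0.582 -0.068] sz [0.081 0.055] yaw 158.6 rgb [126. 114. 106.] px [329. 238.]
cal_block 0.72 c [ 0.361 -0.007] sz [0.078 0.053] yaw 108.4 rgb [163. 160.  56.] px [304. 329.]
cal_block 0.55 c [ 0.328 -0.309] sz [0.079 0.055] yaw 63.4 rgb [145.  36.  35.] px [430. 343.]
cal_block 0.32 c [ 0.568 -0.013] sz [0.3   0.215] yaw 93.9 rgb [106. 110. 115.] px [307. 244.]
dish 0.83 c [0.457 0.315] sz [0.137 0.103] yaw 84.6 rgb [ 41.  71. 137.] px [175. 290.]
tray_front 0.67 c [ 0.562 -0.013] sz [0.294 0.207] yaw 94.0 rgb [107. 111. 117.] px [306. 245.]
scanner 0.61 c [ 0.68  -0.006] sz [0.451 0.334] yaw 2.4 rgb [132. 135. 139.] px [303. 195.]
[[ 0.    0.32 -0.95]
 [-0.   -0.95 -0.32]
 [-1.    0.    0.  ]]
[[ 0.001 -0.312  0.95  -0.143]
 [ 1.     0.    -0.001 -0.   ]
 [ 0.     0.95   0.312 -0.079]
 [ 0.     0.     0.     1.   ]] 371.64829954431775
```

View pics/crop1.png

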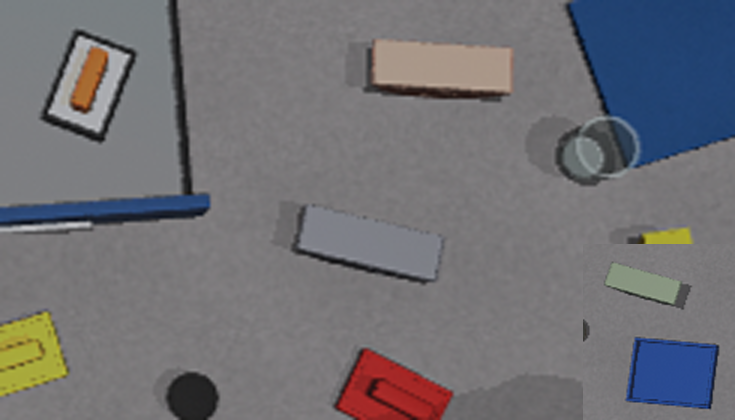

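Crop confirms it: white/orange block on the tray, reddish and grey slices, and green in the inset. The red and yellow ones are look-alikes. Now for the helper that turns targets into tool-axis shifts.

```bash
cat >> h.py <<'E'
def st():
    M=T(); psi=np.degrees(np.arctan2(M[1,1],M[0,1])); o=ctrl.get_obs()
    print('t %.1f'%o['t'],'tcp',M[:3,3].round(4),'psi %.1f'%psi,'tiltx',M[:3,0].round(3),'F',o['contact_force'].round(1),'op %.4f'%o['opening'],'q6 %.2f'%o['q'][5]); return M,psi
def to(p,psi=None,M=None):
    """shift in tool axes (before turning), turn deg about tool x"""
    M0,ps=st(); M=M0 if M is None else M
    d=M[:3,:3].T@(np.array(p)-M[:3,3]); t=0 if psi is None else -((psi-ps+180)%360-180)
    print('shift mm',(d*1000).round(1),'turn',round(t,1))
E
python3 -c "
from h import *
to([.582,-.068,.22],-111.4)"
```

```text
t 1.9 tcp [ 0.1977 -0.5929  0.2313] psi -71.6 tiltx [ 0. -0. -1.] F [-0.5 -0.  -0.5] op 0.0858 q6 -0.12
shift mm [  11.3 -376.4 -530.6] turn 39.8
```

Call:
arm_command(plan=[[[0.0005,-0.0188,-0.0265,0,0,0,0.06],[0.0005,-0.0188,-0.0265,0,0,0,0.06],[0.0005,-0.0188,-0.0265,0,0,0,0.06],[0.0005,-0.0188,-0.0265,0,0,0,0.06],[0.0005,-0.0188,-0.0265,0,0,0,0.06],[0.0005,-0.0188,-0.0265,0,0,0,0.06],[0.0005,-0.0188,-0.0265,0,0,0,0.06],[0.0005,-0.0188,-0.0265,0,0,0,0.06],[0.0005,-0.0188,-0.0265,0,0,0,0.06],[0.0005,-0.0188,-0.0265,0,0,0,0.06],[0.0005,-0.0188,-0.0265,0,0,0,0.06],[0.0005,-0.0188,-0.0265,0,0,0,0.06],[0.0005,-0.0188,-0.0265,0,0,0,0.06],[0.0005,-0.0188,-0.0265,0,0,0,0.06],[0.0005,-0.0188,-0.0265,0,0,0,0.06],[0.0005,-0.0188,-0.0265,0,0,0,0.06],[0.0005,-0.0188,-0.0265,0,0,0,0.06],[0.0005,-0.0188,-0.0265,0,0,0,0.06],[0.0005,-0.0188,-0.0265,0,0,0,0.06],[0.0005,-0.0188,-0.0265,0,0,0,0.06]]])

```text
t: 3.62
tool_pos: [0.5972, -0.0505, 0.2225]
tool_rot: [2.056, 0.311, -2.045]
contact_force: [0.8, -0.9, 0.2]
opening: 0.06
```

Call:
arm_command(plan=[[[0,0,0,6.6,0,0,0.06],[0,0,0,6.6,0,0,0.06],[0,0,0,6.6,0,0,0.06],[0,0,0,6.6,0,0,0.06],[0,0,0,6.6,0,0,0.06],[0,0,0,6.6,0,0,0.06],[0,0,0,0,0,0,0.06]]])

```text
t: 4.2
tool_pos: [0.6009, -0.0421, 0.2219]
tool_rot: [-2.01, 0.413, 1.993]
contact_force: [-1.4, -0.6, 0.6]
opening: 0.0598
```

```bash
python3 - <<'E'
from h import *
to([.582,-.068,.22],-111.4)
snap('wrist','w1',(60,0,640,480),1)
M=c2w('wrist')
for n in ['cal_block','tray_floor','tray_front']:
    for d in mark_of('wrist',n)[:3]: print(n,round(d['conf'],2),w(M,d['at']).round(4))
cores('wrist',('cal_block',),.052)
E
```

```text
t 4.2 tcp [ 0.6009 -0.0421  0.2219] psi -113.1 tiltx [ 0.007 -0.005 -1.   ] F [-1.4 -0.6  0.6] op 0.0598 q6 1.78
shift mm [ 1.9 31.2  7.2] turn -1.7
cal_block 0.7 [ 0.5802 -0.0755  0.0338]
cal_block 0.67 [ 3.623e-01 -5.200e-03 -3.000e-04]
cal_block 0.66 [ 0.3274 -0.3176 -0.0021]
tray_floor 0.64 [ 0.5746 -0.014   0.0335]
tray_front 0.78 [ 0.466  -0.0235  0.0806]
cal_block 0.96 c [ 0.362 -0.292] sz [0.1   0.067] yaw 62.8 rgb [103.  33.  32.] px [588. 314.]
cal_block 0.67 c [ 0.391 -0.01 ] sz [0.079 0.069] yaw 106.0 rgb [92. 79. 33.] px [369. 391.]
cal_block 0.64 c [ 0.582 -0.068] sz [0.083 0.056] yaw 161.3 rgb [96. 83. 75.] px [357. 217.]
```

View pics/w1.png

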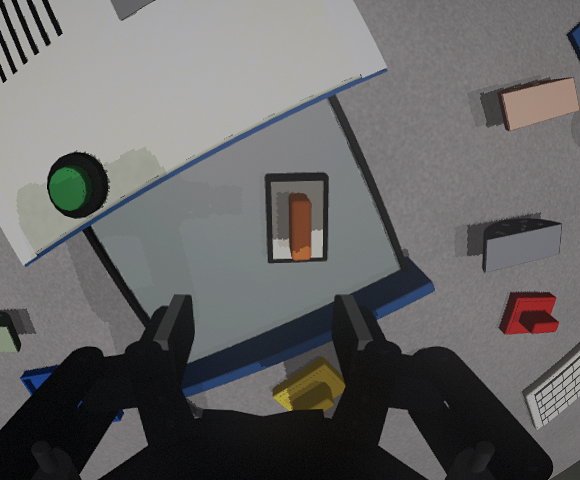

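Wrist view: the block is squared up in the picture at (357,217), to the right of the finger line, so psi is right. I need about 31 mm along tool y.

Call:
arm_command(plan=[[[0.01,0.0078,0.0018,0,0,0,0.06],[0.015,0.0078,0.0018,0,0,0,0.06],[0.02,0.0078,0.0018,0,0,0,0.06],[0.02,0.0078,0.0018,0,0,0,0.06],[0.015,0,0,0,0,0,0.06],[0.01,0,0,0,0,0,0.06],[0,0,0,0,0,0,0.06],[0,0,0,0,0,0,0.06]]])

```text
t: 5.17
tool_pos: [0.58, -0.0726, 0.1257]
tool_rot: [-2.016, 0.407, 1.998]
contact_force: [-0.4, 0.5, 0.2]
opening: 0.06
```

```bash
python3 - <<'E'
from h import *
to([.582,-.069,.056],-111.8)
get_image('wrist'); M=c2w('wrist')
for d in mark_of('wrist','cal_block')[:3]: print(round(d['conf'],2),w(M,d['at']).round(4))
cores('wrist',('cal_block',),.052)
E
```

```text
t 5.2 tcp [ 0.58   -0.0726  0.1257] psi -112.6 tiltx [ 0.008 -0.007 -1.   ] F [-0.4  0.5  0.2] op 0.0600 q6 1.72
shift mm [69.7 -4.3  0.2] turn -0.8
0.96 [ 0.5794 -0.0711  0.0381]
0.83 [ 0.3291 -0.3169 -0.001 ]
cal_block 0.86 c [ 0.374 -0.283] sz [0.092 0.086] yaw 60.2 rgb [99. 28. 28.] px [608. 352.]
cal_block 0.85 c [ 0.583 -0.067] sz [0.085 0.055] yaw 159.1 rgb [86. 73. 66.] px [312. 246.]
cal_block 0.51 c [0.704 0.149] sz [0.049 0.026] yaw 142.3 rgb [24. 64. 33.] px [ 10. 212.]
```

Call:
arm_command(plan=[[[0.01,-0.003,0,0,0,0,0.06],[0.018,0,0,0,0,0,0.06],[0.018,0,0,0,0,0,0.06],[0.012,0,0,0,0,0,0.06],[0.006,0,0,0,0,0,0.06],[0.002,0,0,0,0,0,0.06],[0,0,0,0,0,0,0.05]]], squeeze=40)

```text
t: 5.95
tool_pos: [0.5887, -0.0696, 0.0635]
tool_rot: [-2.033, 0.405, 1.983]
contact_force: [0.4, -0.1, 0.2]
opening: 0.0506
```

```bash
python3 -c "
from h import *
to([.582,-.069,.056],-111.8)"
```

```text
t 6.0 tcp [ 0.5887 -0.0696  0.0635] psi -112.5 tiltx [ 0.023 -0.01  -1.   ] F [ 0.4 -0.1  0.2] op 0.0506 q6 1.72
shift mm [7.3 2.  6.6] turn -0.7
```

```bash
cat >> h.py <<'E'
def Rd(psi):
    c,s=np.cos(np.radians(psi)),np.sin(np.radians(psi)); return np.array([[0,c,s],[0,s,-c],[-1,0,0]])
def to(p,psi=None):
    M,ps=st(); Rt=Rd(ps if psi is None else psi)
    print('shift mm',(M[:3,:3].T@(np.array(p)-M[:3,3])*1000).round(1),'turn',np.degrees(R.from_matrix(M[:3,:3].T@Rt).as_rotvec()).round(1))
E
python3 -c "
from h import *
to([.582,-.069,.056],-111.8)"
```

```text
t 6.0 tcp [ 0.5887 -0.0696  0.0635] psi -112.5 tiltx [ 0.023 -0.01  -1.   ] F [ 0.4 -0.1  0.2] op 0.0506 q6 1.72
shift mm [7.3 2.  6.6] turn [-0.7 -1.4 -0. ]
```

Call:
arm_command(plan=[[[0.004,0.001,0.003,-0.4,-0.7,0,0.05],[0.003,0.001,0.003,-0.3,-0.7,0,0.05],[0,0,0,0,0,0,0],[0,0,0,0,0,0,0],[0,0,0,0,0,0,0],[0,0,0,0,0,0,0],[0,0,0,0,0,0,0],[0,0,0,0,0,0,0]]], squeeze=40)

```text
t: 6.62
tool_pos: [0.5835, -0.0695, 0.0584]
tool_rot: [-2.016, 0.387, 2.012]
contact_force: [-0.4, -0.3, -2.2]
opening: 0.0152
```

Call:
arm_command(plan=[[[-0.01,0,0,0,0,0,0],[-0.02,0,0,0,0,0,0],[-0.025,0,0,0,0,0,0],[-0.025,0,0,0,0,0,0],[-0.02,0,0,0,0,0,0],[-0.01,0,0,0,0,0,0],[0,0,0,0,0,0,0],[0,0,0,0,0,0,0]]])

```text
t: 7.28
tool_pos: [0.5806, -0.0688, 0.1728]
tool_rot: [-2.009, 0.386, 2.019]
contact_force: [-0.3, 0.1, -2.1]
opening: 0.0155
```

```bash
python3 -c "
from h import *
to([.457,.315,.17],-4)
snap('wrist','w2',(60,0,640,480),1)"
```

```text
t 7.3 tcp [ 0.5806 -0.0688  0.1728] psi -111.7 tiltx [-0.005  0.001 -1.   ] F [-0.3  0.1 -2.1] op 0.0155 q6 1.70
shift mm [   3.8 -310.8  256.8] turn [-107.7    0.2    0.2]
```

View pics/w2.png

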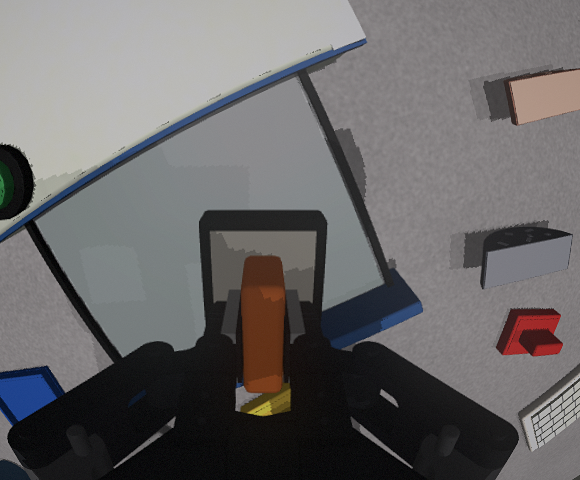

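Block firmly held at its fin, squared (opening 15.5 mm). Carrying it to the dish.

Call:
arm_command(plan=[[[0,-0.01,0.008,0,0,0,0],[0,-0.017,0.0142,0,0,0,0],[0,-0.017,0.0142,0,0,0,0],[0,-0.017,0.0142,0,0,0,0],[0,-0.017,0.0142,0,0,0,0],[0,-0.017,0.0142,0,0,0,0],[0,-0.017,0.0142,0,0,0,0],[0,-0.017,0.0142,0,0,0,0],[0,-0.017,0.0142,0,0,0,0],[0,-0.017,0.0142,0,0,0,0],[0,-0.017,0.0142,0,0,0,0],[0,-0.017,0.0142,0,0,0,0],[0,-0.017,0.0142,0,0,0,0],[0,-0.017,0.0142,0,0,0,0],[0,-0.017,0.0142,0,0,0,0],[0,-0.017,0.0142,0,0,0,0],[0,-0.017,0.0142,0,0,0,0],[0,-0.014,0.012,0,0,0,0],[0,-0.006,0.005,0,0,0,0],[0,0,0,0,0,0,0]]])

```text
t: 9.0
tool_pos: [0.4237, 0.3274, 0.1388]
tool_rot: [-1.953, 0.405, 2.088]
contact_force: [-0.4, -0.1, -1.9]
opening: 0.0152
```

Call:
arm_command(plan=[[[0,0,0,-4,0,0,0],[0,0,0,-6.7,0,0,0],[0,0,0,-6.7,0,0,0],[0,0,0,-6.7,0,0,0],[0,0,0,-6.7,0,0,0],[0,0,0,-6.7,0,0,0],[0,0,0,-6.7,0,0,0],[0,0,0,-6.7,0,0,0],[0,0,0,-6.7,0,0,0],[0,0,0,-6.7,0,0,0],[0,0,0,-6.7,0,0,0],[0,0,0,-6.7,0,0,0],[0,0,0,-6.7,0,0,0],[0,0,0,-6.7,0,0,0],[0,0,0,-6.7,0,0,0],[0,0,0,-6.7,0,0,0],[0,0,0,-3,0,0,0],[0,0,0,0,0,0,0],[0,0,0,0,0,0,0]]])

```text
t: 10.58
tool_pos: [0.4181, 0.3066, 0.1206]
tool_rot: [1.137, 1.26, -1.285]
contact_force: [-1.1, -0.7, -1.9]
opening: 0.0151
```

```bash
python3 - <<'E'
from h import *
to([.457,.315,.06],-4)
get_image('wrist'); M=c2w('wrist')
for d in mark_of('wrist','dish')[:3]: print(round(d['conf'],2),w(M,d['at']).round(4))
cores('wrist',('dish',),.018)
E
```

```text
t 10.6 tcp [0.4181 0.3066 0.1206] psi 0.4 tiltx [-0.093 -0.029 -0.995] F [-1.1 -0.7 -1.9] op 0.0151 q6 0.47
shift mm [56.4 44.5 -9.8] turn [4.4 1.8 5.3]
0.58 [ 0.4553  0.3218 -0.0017]
dish 0.63 c [0.456 0.319] sz [0.13  0.099] yaw 82.0 rgb [ 40.  65. 124.] px [392. 211.]
```

Call:
arm_command(plan=[[[0,0.012,-0.002,1.6,0.6,1.3,0],[0,0.012,-0.003,1.6,0.6,1.4,0],[0,0.012,-0.003,1.6,0.6,1.4,0],[0,0.006,-0.002,1.6,0,1.2,0],[0,0,0,0,0,0,0],[0,0,0,0,0,0,0]]])

```text
t: 11.28
tool_pos: [0.4619, 0.3163, 0.1184]
tool_rot: [1.292, 1.151, -1.287]
contact_force: [-0.3, 0.1, -2.0]
opening: 0.015
```

```bash
python3 - <<'E'
from h import *
to([.457,.317,.032],-6)
E
```

```text
t 11.3 tcp [0.4619 0.3163 0.1184] psi -6.3 tiltx [ 0.004 -0.    -1.   ] F [-0.3  0.1 -2. ] op 0.0150 q6 0.58
shift mm [86.4 -5.4 -0.1] turn [-0.3 -0.  -0.3]
```

Call:
arm_command(plan=[[[0.01,-0.002,0,0,0,0,0],[0.016,-0.001,0,0,0,0,0],[0.016,-0.001,0,0,0,0,0],[0.014,0,0,0,0,0,0],[0.01,0,0,0,0,0,0],[0.006,0,0,0,0,0,0],[0.003,0,0,0,0,0,0],[0,0,0,0,0,0,0]]])

```text
t: 11.95
tool_pos: [0.4553, 0.3166, 0.0377]
tool_rot: [1.288, 1.155, -1.287]
contact_force: [1.1, -0.9, -2.0]
opening: 0.0152
```

```bash
python3 - <<'E'
from h import *
to([.457,.317,.030],-6)
E
```

```text
t 11.9 tcp [0.4553 0.3166 0.0377] psi -6.2 tiltx [ 0.001 -0.    -1.   ] F [ 1.1 -0.9 -2. ] op 0.0152 q6 0.58
shift mm [ 7.7  1.6 -0.6] turn [-0.2  0.  -0.1]
```

Call:
arm_command(plan=[[[0.004,0.001,0,0,0,0,0],[0.002,0,0,0,0,0,0],[0.002,0,0,0,0,0,0],[0.001,0,0,0,0,0,0],[0,0,0,0,0,0,0]]])

```text
t: 12.37
tool_pos: [0.4581, 0.3174, 0.0302]
tool_rot: [1.291, 1.154, -1.284]
contact_force: [0.8, -0.2, -1.5]
opening: 0.0155
```

```bash
python3 - <<'E'
from h import *
to([.457,.317,.030],-6)
E
```

```text
t 12.4 tcp [0.4581 0.3174 0.0302] psi -6.2 tiltx [ 0.004  0.002 -1.   ] F [ 0.8 -0.2 -1.5] op 0.0155 q6 0.58
shift mm [ 0.2 -1.1  0.5] turn [-0.2 -0.1 -0.2]
```

Call:
arm_command(plan=[[[0.001,0,0,0,0,0,0.045],[0,0,0,0,0,0,0.045],[0,0,0,0,0,0,0.045],[0,0,0,0,0,0,0.045],[0,0,0,0,0,0,0.045],[-0.01,0,0,0,0,0,0.045],[-0.02,0,0,0,0,0,0.045],[-0.03,0,0,0,0,0,0.045],[-0.03,0,0,0,0,0,0.045],[-0.03,0,0,0,0,0,0.045],[-0.025,0,0,0,0,0,0.045],[-0.012,0,0,0,0,0,0.045],[0,0,0,0,0,0,0.045]]])

```text
t: 13.45
tool_pos: [0.458, 0.3175, 0.2]
tool_rot: [1.295, 1.153, -1.279]
contact_force: [0.4, 0.3, 1.0]
opening: 0.0449
```

```bash
python3 - <<'E'
from h import *
to([.59,.355,.18],-15.3)
snap('wrist','w3')
get_image('top');M=c2w('top')
for d in mark_of('top','cal_block')[:3]: print(round(d['conf'],2),w(M,d['at']).round(4))
cores('top')
E
```

```text
t 13.4 tcp [0.458  0.3175 0.2   ] psi -6.2 tiltx [ 0.009  0.004 -1.   ] F [0.4 0.3 1. ] op 0.0449 q6 0.58
shift mm [ 21.3 127.  -51.4] turn [ 9.1 -0.3 -0.5]
0.78 [ 0.3272 -0.3157 -0.0008]
0.73 [0.4587 0.313  0.0039]
0.52 [ 0.5296 -0.4843 -0.0017]
core_a 0.97 c [ 0.405 -0.536] sz [0.116 0.055] yaw 6.4 rgb [149. 144.  43.] px [523. 311.]
core_a 0.72 c [ 0.451 -0.296] sz [0.117 0.043] yaw 76.4 rgb [121. 123. 130.] px [423. 291.]
core_a 0.62 c [ 0.596 -0.36 ] sz [0.114 0.045] yaw 90.0 rgb [159. 140. 127.] px [447. 233.]
core_a 0.6 c [0.59  0.359] sz [0.12  0.045] yaw 74.7 rgb [132. 144. 125.] px [157. 235.]
```

View pics/w3.png

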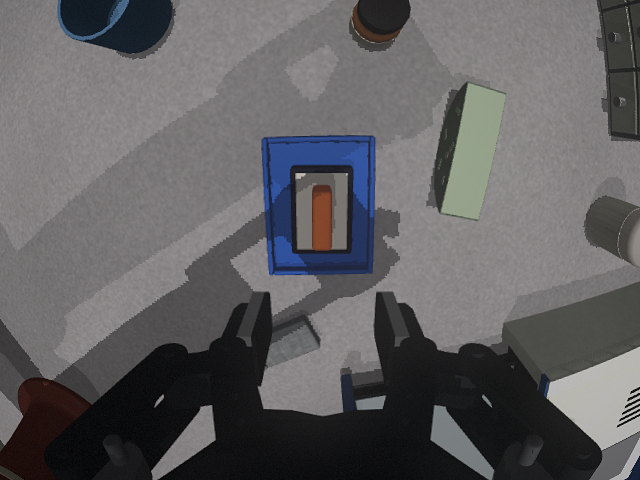

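Block lies inside the dish (320,208), clear of its walls. Next is the green slice, seen at (470,150).

Call:
arm_command(plan=[[[0,0.01,-0.004,1,0,0,0.06],[0,0.016,-0.007,1.5,0,0,0.06],[0,0.017,-0.007,1.5,0,0,0.06],[0,0.017,-0.007,1.5,0,0,0.06],[0,0.017,-0.007,1.5,0,0,0.06],[0,0.017,-0.007,1.5,0,0,0.06],[0,0.015,-0.005,0.6,0,0,0.06],[0,0.007,-0.002,0,0,0,0.06],[0,0,0,0,0,0,0.06],[0,0,0,0,0,0,0.06]]])

```text
t: 14.53
tool_pos: [0.5717, 0.3354, 0.1652]
tool_rot: [1.373, 1.076, -1.445]
contact_force: [-0.6, -0.4, -0.5]
opening: 0.0599
```

```bash
python3 - <<'E'
from h import *
to([.594+.035*.264,.36+.035*.965,.12],-15.3)
get_image('wrist'); M=c2w('wrist')
for d in mark_of('wrist','core_b')[:3]: print(round(d['conf'],2),w(M,d['at']).round(4))
cores('wrist')
E
```

```text
t 14.5 tcp [0.5717 0.3354 0.1652] psi -15.7 tiltx [-0.038 -0.018 -0.999] F [-0.6 -0.4 -0.5] op 0.0599 q6 0.69
shift mm [ 42.9  16.  -66. ] turn [-0.3  1.6  1.8]
0.75 [0.5889 0.3648 0.0459]
core_a 0.89 c [0.593 0.36 ] sz [0.117 0.038] yaw 73.5 rgb [105. 113.  98.] px [348. 181.]
```

Call:
arm_command(plan=[[[0.005,0.004,-0.01,0,0.5,0.6,0.06],[0.01,0.004,-0.016,0,0.5,0.6,0.06],[0.012,0.004,-0.016,0,0.6,0.6,0.06],[0.01,0.003,-0.014,0,0,0,0.06],[0.005,0,-0.008,0,0,0,0.06],[0,0,0,0,0,0,0.06],[0,0,0,0,0,0,0.06]]])

```text
t: 15.32
tool_pos: [0.6042, 0.3991, 0.1258]
tool_rot: [1.418, 1.067, -1.392]
contact_force: [0.0, -0.0, 0.2]
opening: 0.0602
```

```bash
python3 - <<'E'
from h import *
to([.602,.395,.05],-16)
get_image('wrist'); M=c2w('wrist')
cores('wrist')
E
```

```text
t 15.3 tcp [0.6042 0.3991 0.1258] psi -15.5 tiltx [ 0.013  0.007 -1.   ] F [ 0.  -0.   0.2] op 0.0602 q6 0.75
shift mm [75.8 -1.8  5.4] turn [ 0.5 -0.6 -0.6]
core_a 0.81 c [0.591 0.359] sz [0.118 0.038] yaw 71.2 rgb [ 97. 105.  91.] px [320. 295.]
```

Call:
arm_command(plan=[[[0.01,-0.001,0.002,0.5,-0.3,-0.3,0.06],[0.02,0,0.001,0.5,-0.3,-0.3,0.06],[0.02,0,0.001,0,0,0,0.06],[0.02,0,0,0,0,0,0.06],[0.014,0,0,0,0,0,0.06],[0.008,0,0,0,0,0,0.06],[0,0,0,0,0,0,0.06],[0,0,0,0,0,0,0.06]]])

```text
t: 16.13
tool_pos: [0.6027, 0.3917, 0.0271]
tool_rot: [1.423, 1.054, -1.424]
contact_force: [-0.0, -0.2, 0.2]
opening: 0.06
```

```bash
python3 - <<'E'
from h import *
to([.602,.395,.004],-17)
E
```

```text
t 16.1 tcp [0.6027 0.3917 0.0271] psi -16.9 tiltx [ 0.    -0.001 -1.   ] F [-0.  -0.2  0.2] op 0.0600 q6 0.77
shift mm [23.1 -1.7 -3. ] turn [ 0.1  0.  -0. ]
```

Call:
arm_command(plan=[[[0.008,0,-0.001,0,0,0,0.06],[0.008,0,-0.001,0,0,0,0.06],[0.006,0,0,0,0,0,0.06],[0.002,0,0,0,0,0,0.06],[0,0,0,0,0,0,0.03],[0,0,0,0,0,0,0.03],[0,0,0,0,0,0,0.03],[0,0,0,0,0,0,0.03],[0,0,0,0,0,0,0.03]]], squeeze=30)

```text
t: 16.88
tool_pos: [0.6052, 0.395, 0.004]
tool_rot: [1.427, 1.053, -1.419]
contact_force: [0.4, -0.1, -2.0]
opening: 0.0381
```

```bash
python3 - <<'E'
from h import *
to([.602,.395,.004],-17)
E
```

```text
t 16.9 tcp [0.6052 0.395  0.004 ] psi -16.9 tiltx [ 0.004  0.002 -1.   ] F [ 0.4 -0.1 -2. ] op 0.0381 q6 0.77
shift mm [ 0.  -3.1  0.9] turn [ 0.1 -0.2 -0.2]
```

Call:
arm_command(plan=[[[-0.008,0,0,0,0,0,0.03],[-0.016,0,0,0,0,0,0.03],[-0.025,0,0,0,0,0,0.03],[-0.03,0,0,0,0,0,0.03],[-0.03,0,0,0,0,0,0.03],[-0.03,0,0,0,0,0,0.03],[-0.025,0,0,0,0,0,0.03],[-0.015,0,0,0,0,0,0.03],[0,0,0,0,0,0,0.03]]])

```text
t: 17.63
tool_pos: [0.6019, 0.3937, 0.1956]
tool_rot: [1.425, 1.055, -1.423]
contact_force: [0.1, -0.6, -2.2]
opening: 0.0381
```

Call:
arm_command(plan=[[[0,0,0,0,0,0,0.03],[0,0,0,0,0,0,0.03]]], squeeze=8)

```text
t: 17.8
tool_pos: [0.6023, 0.3941, 0.1985]
tool_rot: [1.428, 1.055, -1.419]
contact_force: [-0.3, 0.4, -4.0]
opening: 0.038
```

```bash
python3 - <<'E'
from h import *
to([.60,.395,.19],-17)
snap('wrist','w4',(100,120,540,480))
E
```

```text
t 17.8 tcp [0.6023 0.3941 0.1985] psi -16.9 tiltx [ 0.004  0.003 -1.   ] F [-0.3  0.4 -4. ] op 0.0380 q6 0.77
shift mm [ 8.5 -2.5 -0.2] turn [ 0.1 -0.2 -0.2]
```

View pics/w4.png

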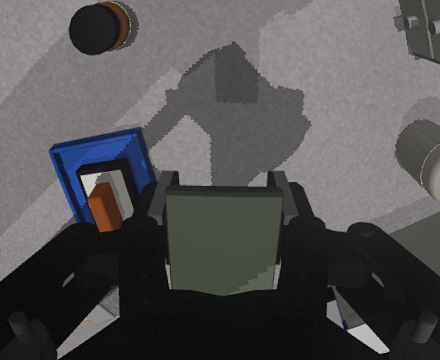

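```bash
python3 - <<'E'
from h import *
u,v=map(int,proj('scene',[.6,.39,.2])); print(u,v)
snap('scene','s5',(u-70,max(v-60,0),u+90,v+60),4)
E
```

```text
463 194
```

View pics/s5.png

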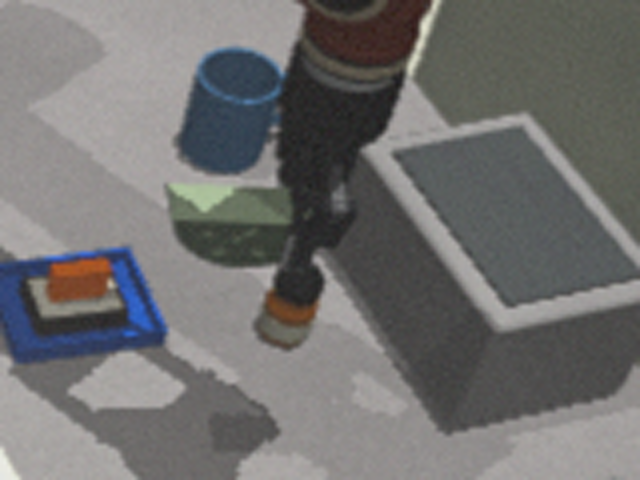

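Scene crop: the slice still sits level, face up, in the fingers at 8 N. I'll lower it until an end would just clear the bench, then try the light grip there.

Call:
arm_command(plan=[[[0.015,0,0,0,0,0,0.03],[0.025,0,0,0,0,0,0.03],[0.025,0,0,0,0,0,0.03],[0.025,0,0,0,0,0,0.03],[0.013,0,0,0,0,0,0.03],[0.004,0,0,0,0,0,0.03],[0,0,0,0,0,0,0.03]]], squeeze=30)

```text
t: 18.48
tool_pos: [0.5952, 0.3904, 0.0691]
tool_rot: [1.41, 1.058, -1.439]
contact_force: [0.1, -1.1, -3.3]
opening: 0.0378
```

Call:
arm_command(plan=[[[0,0,0,0,0,0,0.03],[0,0,0,0,0,0,0.03],[0,0,0,0,0,0,0.03],[0,0,0,0,0,0,0.03]]], squeeze=3)

```text
t: 18.82
tool_pos: [0.596, 0.3909, 0.0706]
tool_rot: [1.412, 1.058, -1.437]
contact_force: [-0.4, -0.4, -3.4]
opening: 0.0381
```

```bash
python3 - <<'E'
from h import *
to([.60,.395,.085],-17)
im=get_image('scene')
u,v=map(int,proj('scene',[.6,.37,.1])); a=im[v-60:v+60,u-70:u+70]
np.save('a.npy',a)
cv2.imwrite('pics/s6.png',cv2.resize(a,None,fx=3,fy=3,interpolation=2)[:,:,::-1])
E
```

```text
t 18.8 tcp [0.596  0.3909 0.0706] psi -17.0 tiltx [-0.013 -0.006 -1.   ] F [-0.4 -0.4 -3.4] op 0.0381 q6 0.77
shift mm [-14.5   2.4  -5. ] turn [0.  0.5 0.6]
```

View pics/s6.png

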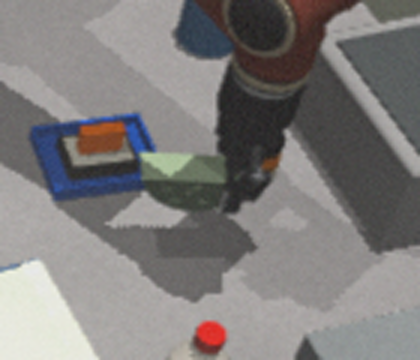

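Squeeze seems floored at 20 N. A finger opening set close to the 38 mm width may give a lighter hold, so I'll try that low over the bench, where nothing can fall far.

Call:
arm_command(plan=[[[0.015,0,0,0,0,0,0.03],[0.015,0,0,0,0,0,0.03],[0.012,0,0,0,0,0,0.03],[0,0,0,0,0,0,0.03],[0,0,0,0,0,0,0.0378],[0,0,0,0,0,0,0.0378],[0,0,0,0,0,0,0.0378],[0,0,0,0,0,0,0.0378]]], squeeze=20)

```text
t: 19.53
tool_pos: [0.5968, 0.3913, 0.0262]
tool_rot: [1.415, 1.057, -1.434]
contact_force: [-0.2, 0.2, -2.9]
opening: 0.0382
```

```bash
cat >> h.py <<'E'
def ang(z0=None):
    """slice angle from the scene camera: top mask ellipse"""
    im=get_image('scene'); M=c2w('scene')
    for d in cut_out('scene','core_a'):
        m=d['mask']; ys,xs=np.nonzero(m)
        print('mask',round(d['conf'],2),m.sum(),'bbox',xs.min(),xs.max(),ys.min(),ys.max(),im[m].mean(0).round())
E
python3 - <<'E'
from h import *
st(); ang()
E
```

```text
t 19.5 tcp [0.5968 0.3913 0.0262] psi -17.0 tiltx [-0.01  -0.004 -1.   ] F [-0.2  0.2 -2.9] op 0.0382 q6 0.77
mask 0.92 706 bbox 193 233 274 296 [175. 143. 126.]
mask 0.75 428 bbox 136 155 230 261 [214. 200.  17.]
mask 0.67 444 bbox 423 450 219 237 [ 98. 107.  91.]
mask 0.56 564 bbox 210 245 235 252 [118. 119. 123.]
```

Call:
arm_command(plan=[[[0,0,0,0,0,0,0.0382],[0,0,0,0,0,0,0.0382],[0,0,0,0,0,0,0.0382]]])

```text
t: 19.88
tool_pos: [0.5981, 0.3918, 0.0289]
tool_rot: [1.417, 1.056, -1.431]
contact_force: [-0.8, -0.9, -0.8]
opening: 0.0381
```

```bash
python3 - <<'E'
from h import *
st(); ang()
E
```

```text
t 19.9 tcp [0.5981 0.3918 0.0289] psi -16.9 tiltx [-0.007 -0.003 -1.   ] F [-0.8 -0.9 -0.8] op 0.0381 q6 0.77
mask 0.88 467 bbox 136 156 229 261 [209. 196.  26.]
mask 0.82 724 bbox 194 234 274 296 [174. 142. 125.]
mask 0.77 444 bbox 421 450 222 241 [100. 109.  92.]
mask 0.55 664 bbox 208 247 234 253 [120. 121. 124.]
```

```bash
python3 - <<'E'
from h import *
u,v=map(int,proj('scene',[.6,.37,.04])); snap('scene','s7',(u-50,v-45,u+50,v+45),5)
E
```

```text
(no output)
```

View pics/s7.png

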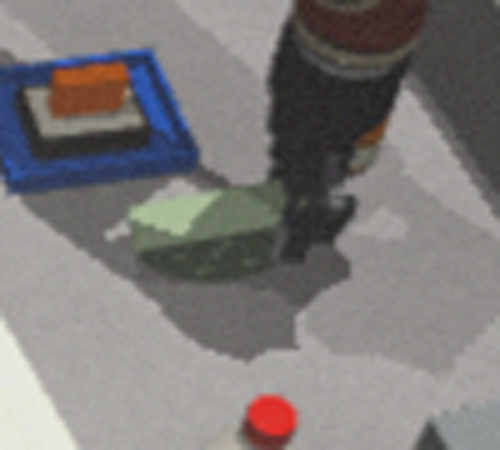

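It does turn: the near end has tipped down about 15°, so an opening of ~38.2 mm is a light hold. I'll lift slowly with it so gravity swings the slice.

Call:
arm_command(plan=[[[-0.008,0,0,0,0,0,0.0382],[-0.008,0,0,0,0,0,0.0382],[-0.008,0,0,0,0,0,0.0382],[0,0,0,0,0,0,0.0382],[-0.008,0,0,0,0,0,0.0382],[-0.008,0,0,0,0,0,0.0382],[-0.008,0,0,0,0,0,0.0382],[0,0,0,0,0,0,0.0382],[0,0,0,0,0,0,0.03]]])

```text
t: 20.78
tool_pos: [0.6014, 0.3936, 0.0875]
tool_rot: [1.425, 1.055, -1.422]
contact_force: [-0.9, -0.4, 0.3]
opening: 0.0303
```

```bash
python3 - <<'E'
from h import *
st(); ang()
print([np.round(proj('scene',p)) for p in ([.6,.395,.1],[.6,.395,.0],[.572,.3,.1])])
E
```

```text
t 20.8 tcp [0.6014 0.3936 0.0875] psi -16.9 tiltx [ 0.001  0.001 -1.   ] F [-0.9 -0.4  0.3] op 0.0303 q6 0.77
mask 0.98 555 bbox 429 464 222 242 [89. 97. 83.]
mask 0.83 592 bbox 209 246 235 252 [119. 120. 123.]
mask 0.76 703 bbox 194 234 274 295 [176. 144. 126.]
mask 0.58 389 bbox 137 155 230 260 [219. 205.   9.]
[array([457., 217.]), array([450., 238.]), array([425., 217.])]
```

The slice slid out and is back on the bench, with no harm done. New plan: grip it again and roll it on its arc toward the free end, the bench carrying part of the weight, at an intermediate opening (~38.0 mm). First open, rise and re-measure.

Call:
arm_command(plan=[[[-0.02,0,0,0,0,0,0.06],[-0.02,0,0,0,0,0,0.06],[-0.015,0,0,0,0,0,0.06],[0,0,0,0,0,0,0.06],[0,0,0,0,0,0,0.06]]])

```text
t: 21.3
tool_pos: [0.5989, 0.3922, 0.1389]
tool_rot: [1.418, 1.056, -1.43]
contact_force: [-0.4, -0.5, -0.3]
opening: 0.0601
```

```bash
python3 - <<'E'
from h import *
st()
get_image('wrist'); M=c2w('wrist')
for d in mark_of('wrist','core_b')[:2]: print(round(d['conf'],2),w(M,d['at']).round(4))
cores('wrist'); cores('top')
E
```

```text
t 21.3 tcp [0.5989 0.3922 0.1389] psi -16.9 tiltx [-0.007 -0.003 -1.   ] F [-0.4 -0.5 -0.3] op 0.0601 q6 0.77
0.82 [0.5906 0.3717 0.0437]
core_a 0.63 c [0.587 0.363] sz [0.108 0.038] yaw 74.7 rgb [ 96. 104.  90.] px [322. 275.]
core_a 0.95 c [ 0.451 -0.296] sz [0.116 0.043] yaw 77.9 rgb [124. 126. 134.] px [423. 291.]
core_a 0.72 c [ 0.596 -0.361] sz [0.113 0.046] yaw 86.6 rgb [161. 142. 129.] px [447. 233.]
core_a 0.71 c [ 0.404 -0.536] sz [0.116 0.054] yaw 8.4 rgb [152. 147.  44.] px [523. 311.]
core_a 0.6 c [0.587 0.361] sz [0.119 0.039] yaw 71.6 rgb [101. 110.  96.] px [156. 236.]
```

```bash
python3 - <<'E'
from h import *
to([.6005,.404,.004],-17)
E
```

```text
t 21.6 tcp [0.5984 0.3919 0.1376] psi -16.9 tiltx [-0.009 -0.004 -1.   ] F [ 0.5  0.8 -0.3] op 0.0595 q6 0.77
shift mm [133.6  -0.5 -13. ] turn [0.1 0.4 0.4]
```

Call:
arm_command(plan=[[[0.012,0,-0.003,0,0.2,0.2,0.06],[0.022,0,-0.003,0,0.2,0.2,0.06],[0.022,0,-0.003,0,0,0,0.06],[0.022,0,-0.003,0,0,0,0.06],[0.02,0,0,0,0,0,0.06],[0.012,0,0,0,0,0,0.06],[0.004,0,0,0,0,0,0.06],[0,0,0,0,0,0,0.06],[0,0,0,0,0,0,0.06]]])

```text
t: 22.35
tool_pos: [0.5996, 0.4036, 0.0107]
tool_rot: [1.421, 1.056, -1.427]
contact_force: [0.7, -0.3, -0.3]
opening: 0.0598
```

```bash
python3 - <<'E'
from h import *
to([.6005,.404,.004],-17)
E
```

```text
t 22.4 tcp [0.5996 0.4036 0.0107] psi -16.9 tiltx [-0.003 -0.001 -1.   ] F [ 0.7 -0.3 -0.3] op 0.0598 q6 0.78
shift mm [ 6.7  0.8 -0.6] turn [0.1 0.1 0.2]
```

Call:
arm_command(plan=[[[0.005,0,0,0,0,0,0.06],[0.002,0,0,0,0,0,0.04],[0,0,0,0,0,0,0.036],[0,0,0,0,0,0,0.036],[0,0,0,0,0,0,0.036],[0,0,0,0,0,0,0.036],[0,0,0,0,0,0,0.038],[0,0,0,0,0,0,0.038]]], squeeze=20)

```text
t: 23.02
tool_pos: [0.6015, 0.4045, 0.0073]
tool_rot: [1.426, 1.055, -1.422]
contact_force: [-1.1, -0.4, -0.0]
opening: 0.0379
```

Call:
arm_command(plan=[[[-0.004,0,0.0027,0,0,0,0.038],[-0.004,0,0.0027,0,0,0,0.038],[-0.004,0,0.0027,0,0,0,0.038],[-0.0045,0,0.0038,0,0,0,0.038],[-0.0045,0,0.0038,0,0,0,0.038],[-0.0045,0,0.0038,0,0,0,0.038],[-0.0048,0,0.005,0,0,0,0.038],[-0.0048,0,0.005,0,0,0,0.038],[-0.0048,0,0.005,0,0,0,0.038]]])

```text
t: 23.77
tool_pos: [0.5907, 0.3691, 0.0523]
tool_rot: [1.428, 1.056, -1.42]
contact_force: [-0.2, 0.7, -0.8]
opening: 0.0381
```

```bash
python3 - <<'E'
from h import *
st(); ang()
P=T()[:3,3]; u,v=map(int,proj('scene',P)); snap('scene','s8',(u-50,v-40,u+50,v+50),4)
E
```

```text
t 23.8 tcp [0.5907 0.3691 0.0523] psi -16.9 tiltx [ 0.003  0.003 -1.   ] F [-0.2  0.7 -0.8] op 0.0381 q6 0.75
mask 0.8 403 bbox 136 155 231 261 [217. 203.  12.]
mask 0.63 399 bbox 419 446 220 241 [89. 97. 82.]
mask 0.58 704 bbox 194 234 274 296 [175. 143. 126.]
mask 0.57 569 bbox 209 246 235 252 [118. 118. 122.]
mask 0.3 390 bbox 336 374 178 214 [129. 121. 111.]
```

View pics/s8.png

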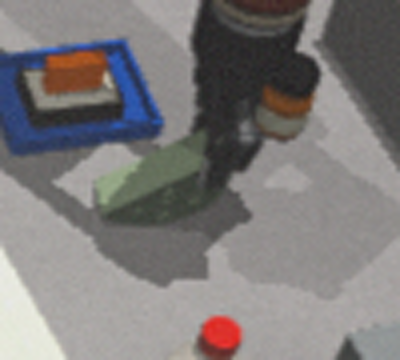

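It is rolling as planned: about 40° with the far end lifted. Continuing.

Call:
arm_command(plan=[[[-0.0042,0,0.006,0,0,0,0.0379],[-0.0042,0,0.006,0,0,0,0.0379],[-0.0042,0,0.006,0,0,0,0.0379],[-0.0038,0,0.007,0,0,0,0.0379],[-0.0036,0,0.0072,0,0,0,0.0379],[-0.0032,0,0.0075,0,0,0,0.0379],[-0.0026,0,0.0078,0,0,0,0.0379],[-0.002,0,0.008,0,0,0,0.0379],[-0.0015,0,0.008,0,0,0,0.0379],[0,0,0.006,0,0,0,0.0379],[0,0,0,0,0,0,0.036],[0,0,0,0,0,0,0.03],[0,0,0,0,0,0,0.03]]], squeeze=40)

```text
t: 25.0
tool_pos: [0.5689, 0.2956, 0.085]
tool_rot: [1.432, 1.055, -1.418]
contact_force: [-1.8, 1.7, -0.1]
opening: 0.0371
```

```bash
python3 - <<'E'
from h import *
st(); ang()
P=T()[:3,3]; u,v=map(int,proj('scene',P)); snap('scene','s9',(u-50,v-40,u+50,v+50),4)
E
```

```text
t 25.0 tcp [0.5689 0.2956 0.085 ] psi -17.0 tiltx [ 0.006  0.006 -1.   ] F [-1.8  1.7 -0.1] op 0.0371 q6 0.66
mask 0.81 632 bbox 209 247 234 252 [118. 119. 123.]
mask 0.68 386 bbox 136 154 230 260 [222. 207.  10.]
mask 0.63 714 bbox 194 234 273 295 [175. 143. 126.]
mask 0.57 282 bbox 416 435 219 241 [70. 74. 65.]
```

View pics/s9.png

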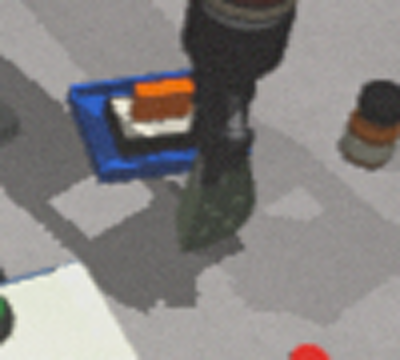

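Now about 88°, face toward the dish side and free end on the bench, firmly gripped. Next: lift, yaw to tray alignment, carry it over the tray.

Call:
arm_command(plan=[[[-0.008,0,0,0,0,0,0.03],[-0.016,0,0,0,0,0,0.03],[-0.025,0,0,0,0,0,0.03],[-0.03,0,0,0,0,0,0.03],[-0.03,0,0,0,0,0,0.03],[-0.018,0,0,0,0,0,0.03],[-0.008,0,0,4,0,0,0.03],[0,0,0,6,0,0,0.03],[0,0,0,6.3,0,0,0.03],[0,0,0,6.3,0,0,0.03],[0,0,0,6.3,0,0,0.03],[0,0,0,6.3,0,0,0.03],[0,0,0,6.3,0,0,0.03],[0,0,0,6.3,0,0,0.03],[0,0,0,6.3,0,0,0.03],[0,0,0,6.3,0,0,0.03],[0,0,0,5,0,0,0.03],[0,0,0,2,0,0,0.03],[0,0,0,0,0,0,0.03]]])

```text
t: 26.73
tool_pos: [0.5586, 0.2925, 0.2147]
tool_rot: [2.164, 0.032, -2.22]
contact_force: [-0.2, 0.9, -3.2]
opening: 0.037
```

```bash
python3 - <<'E'
from h import *
C=np.array([.576,-.013]);ex=np.array([.9976,.0698]);ey=np.array([-.0698,.9976])
to(np.append(C+.058*ex+.08*ey,.21),-86); ang()
E
```

```text
t 26.7 tcp [0.5586 0.2925 0.2147] psi -87.5 tiltx [-0.026 -0.015 -1.   ] F [-0.2  0.9 -3.2] op 0.0370 q6 1.89
shift mm [  6.3 224.4 -60.1] turn [-1.5  1.5 -0.8]
mask 0.97 504 bbox 416 438 180 210 [64. 67. 61.]
mask 0.88 734 bbox 193 234 273 295 [174. 143. 126.]
mask 0.71 638 bbox 208 247 234 252 [119. 120. 123.]
```

Call:
arm_command(plan=[[[0,0.01,-0.003,0,0,0,0.03],[0,0.018,-0.005,0,0.5,0,0.03],[0,0.019,-0.005,0,0.5,0,0.03],[0,0.019,-0.005,-0.5,0.5,0,0.03],[0,0.019,-0.005,-0.5,0,-0.4,0.03],[0,0.019,-0.005,-0.5,0,-0.4,0.03],[0,0.019,-0.005,0,0,0,0.03],[0,0.019,-0.005,0,0,0,0.03],[0,0.019,-0.005,0,0,0,0.03],[0,0.019,-0.005,0,0,0,0.03],[0,0.019,-0.005,0,0,0,0.03],[0,0.012,-0.003,0,0,0,0.03],[0,0.005,0,0,0,0,0.03],[0,0,0,0,0,0,0.03],[0,0,0,0,0,0,0.03]]])

```text
t: 28.08
tool_pos: [0.6315, 0.0622, 0.2149]
tool_rot: [2.172, 0.086, -2.18]
contact_force: [-0.4, -0.1, -3.6]
opening: 0.037
```

```bash
cat >> h.py <<'E'
C=np.array([.577,-.013]);ex=np.array([.9976,.0698]);ey=np.array([-.0698,.9976])
def tr(x,y,z): return np.append(C+x*ex+y*ey,z)
def trin():
    P=T()[:3,3]; d=P[:2]-C; print('TCP in tray frame mm',(1000*np.array([d@ex,d@ey,P[2]-.034])).round(1))
E
python3 - <<'E'
from h import *
to(tr(.058,.08,.16),-86); trin()
E
```

```text
t 28.1 tcp [0.6315 0.0622 0.2149] psi -85.2 tiltx [-0.003 -0.005 -1.   ] F [-0.4 -0.1 -3.6] op 0.0370 q6 1.47
shift mm [54.8 -9.1  1.3] turn [ 0.8  0.2 -0.3]
TCP in tray frame mm [ 59.6  71.2 180.9]
```

Call:
arm_command(plan=[[[0,-0.003,0.004,0.3,3.5,0,0.03],[0.003,-0.003,0.004,0.3,3.5,0,0.03],[0.01,-0.002,0.004,0.2,3.5,0,0.03],[0.015,0,0.004,0,3.5,0,0.03],[0.015,0,0.002,0,1.5,0,0.03],[0.015,0,0,0,0,0,0.03],[0.008,0,0,0,0,0,0.03],[0,0,0,0,0,0,0.03],[0,0,0,0,0,0,0.03]]])

```text
t: 28.83
tool_pos: [0.6204, 0.0792, 0.1534]
tool_rot: [2.456, 0.101, -1.871]
contact_force: [0.4, -0.8, -2.6]
opening: 0.0371
```

```bash
python3 - <<'E'
from h import *
st();trin()
P=T()[:3,3]; u,v=map(int,proj('scene',P)); print(u,v)
a=get_image('scene')[v-50:v+40,u-60:u+60]; u,v=map(int,proj('top',P)); b=get_image('top')[v-45:v+45,u-60:u+60]
cv2.imwrite('pics/c10.png',cv2.resize(np.hstack([a,b]),None,fx=3.2,fy=3.2,interpolation=2)[:,:,::-1])
E
```

```text
t 28.8 tcp [0.6204 0.0792 0.1534] psi -85.2 tiltx [ 0.265  0.02  -0.964] F [ 0.4 -0.8 -2.6] op 0.0371 q6 1.48
TCP in tray frame mm [ 49.7  88.9 119.4]
363 231
```

View pics/c10.png

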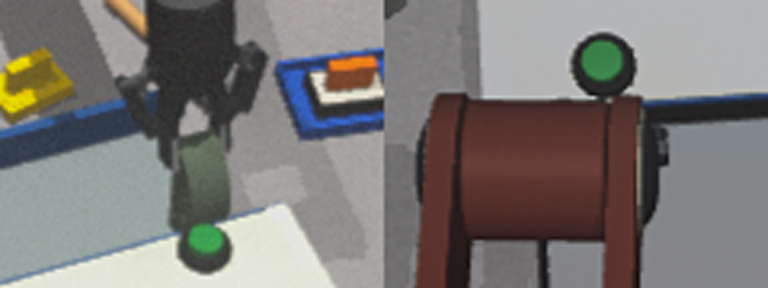

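Composite: the slice hangs vertically, its face to the robot and its arc to the scanner, just in front of the green button's line. I'll shift it 9 mm inward and lower it to first contact.

Call:
arm_command(plan=[[[0.004,0.005,0.001,0,0,0,0.03],[0.007,0.004,0.002,0,0,0,0.03],[0.007,0,0.002,0,0,0,0.03],[0.004,0,0.001,0,0,0,0.03],[0,0,0,0,0,0,0.03],[0,0,0,0,0,0,0.03]]])

```text
t: 29.43
tool_pos: [0.6209, 0.0697, 0.1292]
tool_rot: [2.454, 0.103, -1.874]
contact_force: [-0.6, 0.4, -4.0]
opening: 0.0371
```

Call:
arm_command(plan=[[[0.003,0,0.001,0,0,0,0.03],[0.003,0,0.001,0,0,0,0.03],[0.002,0,0.0005,0,0,0,0.03],[0,0,0,0,0,0,0.03]]])

```text
t: 29.77
tool_pos: [0.6214, 0.0694, 0.1207]
tool_rot: [2.455, 0.102, -1.872]
contact_force: [-0.2, 0.1, -2.9]
opening: 0.037
```

```bash
python3 - <<'E'
from h import *
st();trin()
E
```

```text
t 29.8 tcp [0.6214 0.0694 0.1207] psi -85.2 tiltx [ 0.264  0.021 -0.964] F [-0.2  0.1 -2.9] op 0.0370 q6 1.45
TCP in tray frame mm [50.  79.1 86.7]
```

Call:
arm_command(plan=[[[0.003,0,0.001,0,0,0,0.03],[0.002,0,0.0005,0,0,0,0.03],[0,0,0,0,0,0,0.03]]])

```text
t: 30.02
tool_pos: [0.6217, 0.0695, 0.1184]
tool_rot: [2.455, 0.102, -1.871]
contact_force: [-1.7, -0.7, -4.4]
opening: 0.0376
```

Call:
arm_command(plan=[[[0.003,0,0.001,0,0,0,0.03],[0.002,0,0.0005,0,0,0,0.03],[0,0,0,0,0,0,0.03]]])

```text
t: 30.27
tool_pos: [0.6217, 0.0695, 0.1184]
tool_rot: [2.454, 0.102, -1.872]
contact_force: [-1.1, -0.1, -4.9]
opening: 0.0373
```

Call:
arm_command(plan=[[[0.003,0,0.001,0,0,0,0.03],[0.003,0,0.001,0,0,0,0.03],[0.003,0,0.001,0,0,0,0.03]]])

```text
t: 30.52
tool_pos: [0.6222, 0.0696, 0.1179]
tool_rot: [2.454, 0.102, -1.871]
contact_force: [-15.4, -1.0, 16.3]
opening: 0.0371
```

```bash
python3 - <<'E'
from h import *
st();trin();o=ctrl.get_obs();print(o['effort'].round(1),o['q'].round(3),o['wrist_torque'].round(2)); ang()
for n in ('tray_floor','tray_front'):
    for d in mark_of('scene',n)[:1]: print(n,w(c2w('scene'),d['at']).round(3))
E
```

```text
t 30.5 tcp [0.6222 0.0696 0.1179] psi -85.1 tiltx [ 0.264  0.02  -0.964] F [-15.4  -1.   16.3] op 0.0371 q6 1.45
TCP in tray frame mm [50.9 79.2 83.9]
[ -0.2 -26.8 -33.9   0.3  -4.1  -0.2] [-0.019 -0.011  1.891  0.03   0.995  1.454] [-0.15  2.2  -0.21]
mask 0.98 388 bbox 136 155 231 260 [217. 202.  10.]
mask 0.87 733 bbox 193 234 274 296 [174. 142. 125.]
mask 0.79 596 bbox 209 246 234 252 [115. 115. 119.]
mask 0.58 316 bbox 352 370 231 253 [88. 97. 84.]
tray_floor [ 0.578 -0.012  0.033]
tray_front [ 0.47  -0.019  0.079]
```

Contact with the tray floor. Now I start tipping it about the touching corner, with the lightest squeeze.

Call:
arm_command(plan=[[[-0.001,0,0.003,0,0,0,0.0375],[-0.0008,0,0.005,0,-1,0,0.0375],[-0.0006,0,0.005,0,-1,0,0.0375],[-0.0004,0,0.005,0,-1,0,0.0375],[0,0,0.005,0,-1,0,0.0375]]], squeeze=20)

```text
t: 31.13
tool_pos: [0.6013, 0.0676, 0.1179]
tool_rot: [2.392, 0.098, -1.947]
contact_force: [3.7, 0.2, 2.2]
opening: 0.0373
```

```bash
python3 - <<'E'
from h import *
st();trin();ang()
for d in mark_of('scene','core_b'): print(w(c2w('scene'),d['at']).round(3))
E
```

```text
t 31.1 tcp [0.6013 0.0676 0.1179] psi -85.1 tiltx [ 0.202  0.014 -0.979] F [3.7 0.2 2.2] op 0.0373 q6 1.46
TCP in tray frame mm [29.9 78.7 83.9]
mask 0.83 354 bbox 350 367 227 253 [79. 87. 76.]
mask 0.82 604 bbox 209 246 235 252 [116. 116. 120.]
mask 0.72 679 bbox 193 234 275 295 [172. 140. 123.]
mask 0.65 395 bbox 136 154 230 260 [218. 203.  11.]
[ 0.601 -0.36   0.043]
[ 0.456 -0.295  0.046]
[ 0.402 -0.543  0.044]
[0.596 0.068 0.091]
[ 0.33  -0.151 -0.002]
```

Call:
arm_command(plan=[[[0.0006,0,0.0053,0,-1,0,0.0376],[0.0008,0,0.0053,0,-1,0,0.0376],[0.001,0,0.0053,0,-1,0,0.0376],[0.0015,0,0.0053,0,-1,0,0.0376],[0.002,0,0.0053,0,-1,0,0.0376]]])

```text
t: 31.7
tool_pos: [0.5826, 0.0658, 0.1159]
tool_rot: [2.318, 0.094, -2.032]
contact_force: [2.2, 1.6, 7.7]
opening: 0.0376
```

```bash
python3 - <<'E'
from h import *
st();trin()
P=T()[:3,3]; u,v=map(int,proj('scene',P))
snap('scene','s11',(u-50,v-40,u+50,v+40),5)
for d in mark_of('scene','core_b'): print(w(c2w('scene'),d['at']).round(3))
E
```

```text
t 31.7 tcp [0.5826 0.0658 0.1159] psi -85.2 tiltx [ 0.131  0.008 -0.991] F [2.2 1.6 7.7] op 0.0376 q6 1.46
TCP in tray frame mm [11.1 78.2 81.9]
[0.585 0.067 0.094]
[ 0.454 -0.295  0.046]
[ 0.399 -0.542  0.044]
[ 0.602 -0.358  0.046]
```

View pics/s11.png

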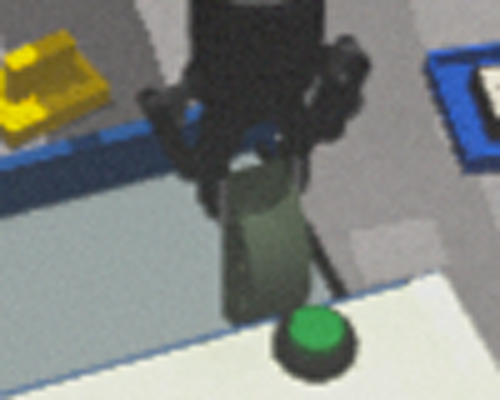

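Crop: the slice leans about 115°, arc side up toward the scanner, corner on the tray. I'll keep lowering it along the arc.

Call:
arm_command(plan=[[[0.003,0,0.0055,0,-0.7,0,0.0376],[0.003,0,0.0056,0,-0.7,0,0.0376],[0.0035,0,0.0056,0,-0.7,0,0.0376],[0.0038,0,0.0055,0,-0.7,0,0.0376],[0.004,0,0.0054,0,-0.7,0,0.0376],[0.004,0,0.0053,0,-0.7,0,0.0376],[0.0045,0,0.005,0,-0.7,0,0.0376],[0.005,0,0.0045,0,-0.7,0,0.0376],[0.005,0,0.0043,0,-0.7,0,0.0376]]])

```text
t: 32.55
tool_pos: [0.5567, 0.0636, 0.1062]
tool_rot: [2.241, 0.09, -2.112]
contact_force: [-5.4, 0.7, 18.6]
opening: 0.0376
```

```bash
python3 - <<'E'
from h import *
st();trin()
get_image('scene')
for d in mark_of('scene','core_b'): print(w(c2w('scene'),d['at']).round(3))
get_image('wrist'); M=c2w('wrist')
for d in mark_of('wrist','core_b')[:3]: print('w',round(d['conf'],2),w(M,d['at']).round(4))
E
```

```text
t 32.5 tcp [0.5567 0.0636 0.1062] psi -85.2 tiltx [ 0.059  0.001 -0.998] F [-5.4  0.7 18.6] op 0.0376 q6 1.47
TCP in tray frame mm [-14.9  77.8  72.2]
[ 0.454 -0.293  0.046]
[ 0.406 -0.542  0.042]
[ 0.601 -0.36   0.045]
[0.57  0.065 0.086]
w 0.94 [0.5671 0.0678 0.0842]
```

Call:
arm_command(plan=[[[0.002,0,0.005,0,-0.5,0,0.0379],[0.0035,0,0.0055,0,-0.5,0,0.0379],[0.004,0,0.0055,0,-0.5,0,0.0379],[0.004,0,0.0053,0,-0.5,0,0.0379],[0.0045,0,0.005,0,-0.5,0,0.0379],[0.005,0,0.0045,0,-0.5,0,0.0379],[0.005,0,0.0043,0,0,0,0.0379]]])

```text
t: 33.33
tool_pos: [0.5144, 0.0599, 0.0735]
tool_rot: [2.162, 0.087, -2.189]
contact_force: [-1.2, 0.2, 0.1]
opening: 0.038
```

```bash
python3 - <<'E'
from h import *
st();trin()
get_image('wrist'); M=c2w('wrist')
for d in mark_of('wrist','core_b')[:3]: print('w',round(d['conf'],2),w(M,d['at']).round(4))
E
```

```text
t 33.3 tcp [0.5144 0.0599 0.0735] psi -85.1 tiltx [-0.012 -0.005 -1.   ] F [-1.2  0.2  0.1] op 0.0380 q6 1.46
TCP in tray frame mm [-57.3  77.1  39.5]
w 0.72 [0.5449 0.0635 0.0643]
```

Call:
arm_command(plan=[[[0.003,0,-0.0005,0,0,0,0.0379],[0.004,0,-0.0005,0,0.2,0,0.0379],[0.004,0,-0.0005,0,0.2,0,0.0379],[0.004,0,-0.0005,0,0.2,0,0.0379],[0.004,0,-0.0005,0,0,0,0.0379],[0.004,0,-0.0005,0,0,0,0.0379]]])

```text
t: 33.93
tool_pos: [0.5156, 0.0602, 0.0459]
tool_rot: [2.171, 0.088, -2.181]
contact_force: [-1.6, -0.3, -0.8]
opening: 0.0383
```

```bash
python3 - <<'E'
from h import *
st();trin()
get_image('wrist'); M=c2w('wrist')
for d in mark_of('wrist','core_b')[:3]: print('w',round(d['conf'],2),w(M,d['at']).round(4))
E
```

```text
t 33.9 tcp [0.5156 0.0602 0.0459] psi -85.1 tiltx [-0.004 -0.004 -1.   ] F [-1.6 -0.3 -0.8] op 0.0383 q6 1.46
TCP in tray frame mm [-56.2  77.3  11.9]
w 0.61 [0.5517 0.0638 0.0514]
```

Call:
arm_command(plan=[[[0.003,0,-0.0005,0,0,0,0.0379],[0.003,0,-0.0005,0,0,0,0.0379],[0.003,0,-0.0005,0,0,0,0.0379],[0.001,0,0,0,0,0,0.0379]]])

```text
t: 34.37
tool_pos: [0.5173, 0.0603, 0.0347]
tool_rot: [2.171, 0.089, -2.181]
contact_force: [-1.1, -0.5, -0.2]
opening: 0.0381
```

```bash
python3 - <<'E'
from h import *
st();trin()
get_image('wrist'); M=c2w('wrist')
for d in mark_of('wrist','core_b')[:3]: print('w',round(d['conf'],2),w(M,d['at']).round(4))
E
```

```text
t 34.4 tcp [0.5173 0.0603 0.0347] psi -85.1 tiltx [-0.004 -0.004 -1.   ] F [-1.1 -0.5 -0.2] op 0.0381 q6 1.46
TCP in tray frame mm [-54.4  77.3   0.7]
w 0.75 [0.5556 0.0671 0.0495]
```

Call:
arm_command(plan=[[[0.002,0,0,0,0,0,0.0379],[0.002,0,0,0,0,0,0.0379],[0.001,0,0,0,0,0,0.0379]]])

```text
t: 34.72
tool_pos: [0.5186, 0.0604, 0.0328]
tool_rot: [2.172, 0.089, -2.18]
contact_force: [-4.3, -1.4, 4.1]
opening: 0.038
```

```bash
python3 - <<'E'
from h import *
st();trin()
get_image('wrist'); M=c2w('wrist')
for d in mark_of('wrist','core_b')[:3]: print('w',round(d['conf'],2),w(M,d['at']).round(4))
P=T()[:3,3]; u,v=map(int,proj('scene',P+[.02,0,0]))
a=get_image('scene')[v-40:v+40,u-50:u+50];b=get_image('wrist')[120:480,100:540]
a=cv2.resize(a,(450,360),interpolation=2); b=cv2.resize(b,(350,286))
c=np.zeros((360,800,3),np.uint8);c[:,:450]=a;c[:286,450:]=b
cv2.imwrite('pics/c12.png',c[:,:,::-1])
E
```

```text
t 34.7 tcp [0.5186 0.0604 0.0328] psi -85.1 tiltx [-0.003 -0.004 -1.   ] F [-4.3 -1.4  4.1] op 0.0380 q6 1.46
TCP in tray frame mm [-53.1  77.3  -1.2]
w 0.67 [0.5582 0.0647 0.0485]
```

View pics/c12.png

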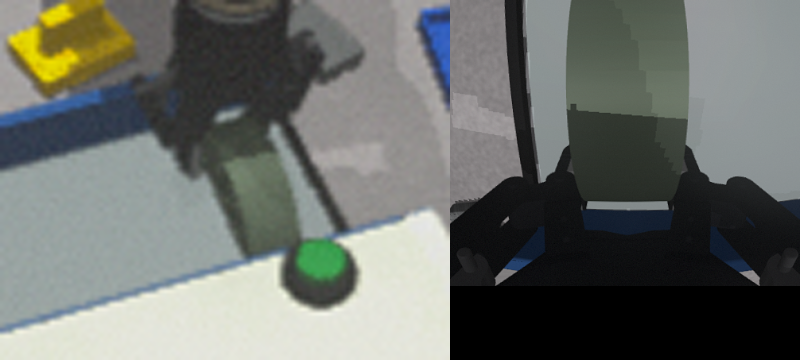

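Composite: the slice lies nearly face down, the gripped end still a little high and the fingertips at the floor. I'll hold it firmly and lean the tool +12° to lay the face down in a controlled way.

Call:
arm_command(plan=[[[0,0,0,0,0,0,0.03],[0,0,0,0,0,0,0.03],[-0.002,0,0,0,3,0,0.03],[-0.002,0,0,0,3,0,0.03],[-0.001,0,0,0,3,0,0.03],[0,0,0,0,3,0,0.03],[0,0,0,0,0,0,0.03]]], squeeze=30)

```text
t: 35.5
tool_pos: [0.5174, 0.0604, 0.0349]
tool_rot: [2.399, 0.099, -1.938]
contact_force: [-0.2, -0.2, -3.7]
opening: 0.0375
```

```bash
cat >> h.py <<'E'
def mk(cam='wrist',n='core_b',k=3):
    get_image(cam); M=c2w(cam)
    for d in mark_of(cam,n)[:k]:
        P=w(M,d['at']); e=P[:2]-C; print(cam,round(d['conf'],2),P.round(4),'tray',(1000*np.array([e@ex,e@ey,P[2]-.034])).round(0))
E
python3 - <<'E'
from h import *
st();trin();mk();mk('top','core_b',5)
E
```

```text
t 35.5 tcp [0.5174 0.0604 0.0349] psi -85.1 tiltx [ 0.21   0.015 -0.978] F [-0.2 -0.2 -3.7] op 0.0375 q6 1.43
TCP in tray frame mm [-54.4  77.4   0.9]
wrist 0.87 [0.5537 0.0621 0.0579] tray [-18.  77.  24.]
top 0.86 [ 0.4519 -0.2977  0.0462] tray [-145. -275.   12.]
top 0.8 [ 0.4025 -0.5437  0.0454] tray [-211. -517.   11.]
top 0.61 [ 0.5983 -0.3556  0.0462] tray [  -3. -343.   12.]
top 0.6 [0.5575 0.0627 0.0535] tray [-14.  77.  20.]
```

The slice is flat now but too high in the fingers for the tips to clear, so releasing here would be a drop. Better: lay it face down on the free bench, regrip at its middle, and set it in the tray precisely. That also makes a clean routine for the others.

Call:
arm_command(plan=[[[-0.01,0,-0.002,0,0,0,0.03],[-0.02,0,-0.004,0,0,0,0.03],[-0.025,0,-0.005,0,0,0,0.03],[-0.025,0,-0.005,0,0,0,0.03],[-0.02,0,-0.004,0,0,0,0.03],[-0.01,0,-0.002,0,0,0,0.03],[0,-0.01,0,0,0,0,0.03],[0,-0.019,-0.005,0,0,0,0.03],[0,-0.02,-0.005,0,0,0,0.03],[0,-0.02,-0.005,0,0,0,0.03],[0,-0.02,-0.005,0,0,0,0.03],[0,-0.02,-0.005,0,0,0,0.03],[0,-0.02,-0.005,0,0,0,0.03],[0,-0.02,-0.005,0,0,0,0.03],[0,-0.02,-0.005,0,0,0,0.03],[0,-0.02,-0.003,0,0,0,0.03],[0,-0.014,0,0,0,0,0.03],[0,-0.006,0,0,0,0,0.03],[0,0,0,0,0,0,0.03]]])

```text
t: 37.28
tool_pos: [0.5396, 0.2894, 0.1525]
tool_rot: [2.378, 0.097, -1.965]
contact_force: [0.7, -0.3, -3.2]
opening: 0.0378
```

```bash
python3 - <<'E'
from h import *
to([.562,.27,.02]);mk();ang()
E
```

```text
t 37.3 tcp [0.5396 0.2894 0.1525] psi -85.2 tiltx [ 0.188  0.013 -0.982] F [ 0.7 -0.3 -3.2] op 0.0378 q6 1.91
shift mm [134.1  20.8   4.5] turn [  0.  -10.8  -0.2]
wrist 0.97 [0.5762 0.2916 0.1734] tray [ 20. 304. 139.]
wrist 0.71 [ 0.5736 -0.0143  0.034 ] tray [-3. -1.  0.]
mask 0.87 586 bbox 209 246 235 252 [116. 117. 121.]
mask 0.8 697 bbox 193 234 274 295 [177. 144. 127.]
mask 0.56 437 bbox 136 156 230 261 [211. 197.  17.]
mask 0.55 569 bbox 417 442 185 217 [83. 92. 79.]
mask 0.53 366 bbox 398 424 200 217 [109.  88.  75.]
```

Call:
arm_command(plan=[[[0.01,0.003,-0.002,0,0,0,0.03],[0.02,0.003,-0.002,0,0,0,0.03],[0.022,0.003,0,0,0,0,0.03],[0.022,0,0.002,0,0,0,0.03],[0.022,0,0.002,0,0,0,0.03],[0.02,0,0.002,0,0,0,0.03],[0.014,0,0.002,0,0,0,0.03],[0.007,0,0.001,0,0,0,0.03],[0.003,0,0,0,0,0,0.03],[0,0,0,0,0,0,0.03]]])

```text
t: 38.32
tool_pos: [0.5693, 0.2691, 0.009]
tool_rot: [2.393, 0.078, -1.962]
contact_force: [0.2, -0.1, -3.7]
opening: 0.0376
```

Call:
arm_command(plan=[[[0.004,0,0.001,0,0,0,0.03],[0.004,0,0.001,0,0,0,0.03],[0.003,0,0.001,0,0,0,0.03],[0,0,0,0,0,0,0.03]]])

```text
t: 38.65
tool_pos: [0.5717, 0.2693, 0.0009]
tool_rot: [2.402, 0.079, -1.955]
contact_force: [0.5, 0.5, -3.6]
opening: 0.0376
```

```bash
python3 - <<'E'
from h import *
st();mk()
E
```

```text
t 38.6 tcp [0.5717 0.2693 0.0009] psi -86.2 tiltx [ 0.202  0.012 -0.979] F [ 0.5  0.5 -3.6] op 0.0376 q6 1.90
wrist 0.94 [0.6094 0.2721 0.023 ] tray [ 52. 282. -11.]
```

Call:
arm_command(plan=[[[0.002,0,0,0,0,0,0.03],[0.001,0,0,0,0,0,0.0378],[0,0,0,0,0,0,0.038],[0,0,0,0,0,0,0.0381],[0,0,0,0,0,0,0.0382],[0,0,0,0,0,0,0.0382],[0,0,0,0,0,0,0.0383],[0,0,0,0,0,0,0.0384],[0,0,0,0,0,0,0.0386],[0,0,0,0,0,0,0.039],[0,0,0,0,0,0,0.045],[0,0,0,0,0,0,0.06],[0,0,0,0,0,0,0.06],[-0.02,0,-0.004,0,0,0,0.06],[-0.025,0,-0.005,0,0,0,0.06],[-0.03,0,-0.006,0,-2,0,0.06],[-0.03,0,-0.006,0,-4,0,0.06],[-0.02,0,0,0,-3,0,0.06],[0,0,0,0,-3,0,0.06]]], squeeze=20)

```text
t: 40.33
tool_pos: [0.5685, 0.2705, 0.1323]
tool_rot: [2.171, 0.075, -2.198]
contact_force: [1.4, 0.1, 1.0]
opening: 0.0599
```

```bash
python3 - <<'E'
from h import *
st();mk();cores('wrist',z=.02);cores('top');mk('top','core_b',5);ang()
E
```

```text
t 40.3 tcp [0.5685 0.2705 0.1323] psi -85.9 tiltx [-0.012 -0.002 -1.   ] F [1.4 0.1 1. ] op 0.0599 q6 1.82
wrist 0.95 [ 0.6092  0.2725 -0.0023] tray [ 52. 283. -36.]
core_a 0.6 c [0.61  0.273] sz [0.107 0.04 ] yaw 5.0 rgb [75. 82. 72.] px [322. 164.]
core_a 0.85 c [ 0.596 -0.36 ] sz [0.116 0.047] yaw 85.3 rgb [164. 145. 131.] px [447. 233.]
core_a 0.68 c [ 0.451 -0.297] sz [0.12  0.046] yaw 76.4 rgb [126. 128. 135.] px [423. 292.]
core_a 0.6 c [0.638 0.268] sz [0.043 0.043] yaw 2.1 rgb [60. 66. 58.] px [194. 216.]
core_a 0.56 c [ 0.405 -0.536] sz [0.116 0.054] yaw 7.0 rgb [157. 152.  45.] px [523. 311.]
core_a 0.52 c [0.451 0.249] sz [0.089 0.032] yaw 8.7 rgb [ 34.  57. 110.] px [199. 291.]
top 0.93 [0.6123 0.2715 0.0025] tray [ 55. 281. -32.]
top 0.69 [ 0.4514 -0.2957  0.0464] tray [-145. -273.   12.]
top 0.6 [ 0.5984 -0.3585  0.0423] tray [  -3. -346.    8.]
top 0.59 [ 0.4032 -0.541   0.0445] tray [-210. -515.   10.]
mask 0.97 526 bbox 404 431 233 263 [87. 95. 83.]
mask 0.94 473 bbox 134 156 230 261 [210. 197.  28.]
mask 0.86 642 bbox 194 233 275 295 [178. 145. 127.]
mask 0.79 559 bbox 209 246 235 252 [118. 119. 123.]
```

It lies face down on the bench at (0.610, 0.272), with all readings agreeing. Regrip at its middle.

```bash
python3 - <<'E'
from h import *
to([.61,.272,.03],-85.5)
E
```

```text
t 40.8 tcp [0.5651 0.2693 0.1251] psi -86.0 tiltx [-0.02  -0.006 -1.   ] F [-0.2 -0.4 -0.4] op 0.0599 q6 1.83
shift mm [ 94.2   0.  -46.9] turn [-0.5  1.1 -0.2]
```

Call:
arm_command(plan=[[[0.01,0,-0.008,0,0.7,0,0.06],[0.015,0,-0.009,0,0,0,0.06],[0.02,0,-0.009,0,0,0,0.06],[0.02,0,-0.009,0,0,0,0.06],[0.017,0,-0.005,0,0,0,0.06],[0.012,0,0,0,0,0,0.06],[0.006,0,0,0,0,0,0.06],[0,0,0,0,0,0,0.06],[0,0,0,0,0,0,0.06]]])

```text
t: 41.58
tool_pos: [0.6041, 0.2724, 0.0205]
tool_rot: [2.177, 0.074, -2.188]
contact_force: [-0.4, 0.3, -0.1]
opening: 0.0598
```

```bash
python3 - <<'E'
from h import *
to([.61,.272,.007],-85.5)
E
```

```text
t 41.6 tcp [0.6041 0.2724 0.0205] psi -85.8 tiltx [-0.005 -0.005 -1.   ] F [-0.4  0.3 -0.1] op 0.0598 q6 1.81
shift mm [13.4  0.8 -6. ] turn [-0.4  0.3 -0.2]
```

Call:
arm_command(plan=[[[0.006,0,-0.003,0,0,0,0.06],[0.006,0,-0.003,0,0,0,0.06],[0.003,0,0,0,0,0,0.05],[0,0,0,0,0,0,0.03],[0,0,0,0,0,0,0.03],[0,0,0,0,0,0,0.03],[0,0,0,0,0,0,0.03],[0,0,0,0,0,0,0.03]]], squeeze=50)

```text
t: 42.25
tool_pos: [0.6123, 0.2737, 0.008]
tool_rot: [2.184, 0.076, -2.182]
contact_force: [0.7, 0.0, -1.3]
opening: 0.0375
```

Call:
arm_command(plan=[[[-0.008,0,0,0,0,0,0.03],[-0.016,0,0,0,0,0,0.03],[-0.025,0,0,0,0,0,0.03],[-0.03,0,0,0,0,0,0.03],[-0.02,0,0,0,0,0,0.03],[-0.008,0,0,0,0,0,0.03],[0,0,0,0,0,0,0.03]]])

```text
t: 42.83
tool_pos: [0.607, 0.2726, 0.1149]
tool_rot: [2.168, 0.073, -2.194]
contact_force: [0.9, -0.2, -3.4]
opening: 0.0375
```

```bash
python3 - <<'E'
from h import *
to(tr(0,.08,.11),-86);mk()
E
```

```text
t 42.8 tcp [0.607  0.2726 0.1149] psi -85.8 tiltx [-0.012 -0.007 -1.   ] F [ 0.9 -0.2 -3.4] op 0.0375 q6 1.81
shift mm [  6.7 202.6  50.5] turn [ 0.2  0.7 -0.4]
wrist 0.87 [0.6026 0.2739 0.1062] tray [ 46. 284.  72.]
```

Call:
arm_command(plan=[[[0,0.008,0.003,0,0.3,0,0.03],[0,0.016,0.004,0,0.3,0,0.03],[0,0.018,0.0045,0,0,0,0.03],[0,0.018,0.0045,0,0,0,0.03],[0,0.018,0.0045,0,0,0,0.03],[0,0.018,0.0045,0,0,0,0.03],[0,0.018,0.0045,0,0,0,0.03],[0,0.018,0.0045,0,0,0,0.03],[0,0.018,0.0045,0,0,0,0.03],[0,0.018,0.0045,0,0,0,0.03],[0,0.016,0.004,0,0,0,0.03],[0,0.01,0.002,0,0,0,0.03],[0,0.004,0,0,0,0,0.03],[0,0,0,0,0,0,0.03],[0,0,0,0,0,0,0.03]]])

```text
t: 44.18
tool_pos: [0.5474, 0.0547, 0.0836]
tool_rot: [2.118, 0.066, -2.235]
contact_force: [-0.4, 0.4, -3.4]
opening: 0.0378
```

```bash
python3 - <<'E'
from h import *
to(tr(0,.08,.05),-86);trin()
E
```

```text
t 44.2 tcp [0.5474 0.0547 0.0836] psi -85.7 tiltx [-0.053 -0.015 -0.998] F [-0.4  0.4 -3.4] op 0.0378 q6 1.48
shift mm [ 32.1 -10.6 -26.6] turn [ 0.2  3.1 -0.7]
TCP in tray frame mm [-24.8  69.6  49.6]
```

Call:
arm_command(plan=[[[0,-0.003,-0.006,0,0.8,-0.2,0.03],[0,-0.003,-0.007,0,0.8,-0.2,0.03],[0,-0.003,-0.007,0,0.8,-0.2,0.03],[0,-0.001,-0.004,0,0.6,0,0.03],[0,0,0,0,0,0,0.03],[0,0,0,0,0,0,0.03]]])

```text
t: 44.68
tool_pos: [0.5738, 0.0713, 0.0824]
tool_rot: [2.187, 0.087, -2.178]
contact_force: [-0.0, 0.7, -2.7]
opening: 0.0373
```

```bash
python3 - <<'E'
from h import *
to(tr(0,.08,.045),-86);trin()
E
```

```text
t 44.7 tcp [0.5738 0.0713 0.0824] psi -85.5 tiltx [ 0.004  0.002 -1.   ] F [-0.   0.7 -2.7] op 0.0373 q6 1.49
shift mm [37.4  4.4  2.9] turn [ 0.5 -0.2  0.1]
TCP in tray frame mm [ 2.7 84.3 48.4]
```

Call:
arm_command(plan=[[[0.006,0.002,0.001,0.3,0,0,0.03],[0.009,0.002,0.001,0.2,0,0,0.03],[0.008,0,0,0,0,0,0.03],[0.005,0,0,0,0,0,0.03],[0.003,0,0,0,0,0,0.03],[0.001,0,0,0,0,0,0.03],[0,0,0,0,0,0,0.03]]])

```text
t: 45.27
tool_pos: [0.5708, 0.0668, 0.0456]
tool_rot: [2.189, 0.077, -2.186]
contact_force: [0.3, -0.4, -3.2]
opening: 0.0371
```

```bash
python3 - <<'E'
from h import *
to(tr(0,.08,.042),-86);trin()
E
```

```text
t 45.3 tcp [0.5708 0.0668 0.0456] psi -86.1 tiltx [ 0.001  0.002 -1.   ] F [ 0.3 -0.4 -3.2] op 0.0371 q6 1.49
shift mm [ 3.6 -0.  -0.6] turn [-0.1 -0.1  0.1]
TCP in tray frame mm [-0.6 80.  11.6]
```

Call:
arm_command(plan=[[[0.002,0,0,0,0,0,0.03],[0.002,0,0,0,0,0,0.03],[0,0,0,0,0,0,0.03]]])

```text
t: 45.52
tool_pos: [0.5715, 0.0667, 0.0423]
tool_rot: [2.19, 0.077, -2.185]
contact_force: [0.3, -0.0, -3.5]
opening: 0.0375
```

Call:
arm_command(plan=[[[0.002,0,0,0,0,0,0.03],[0.002,0,0,0,0,0,0.03],[0,0,0,0,0,0,0.03]]])

```text
t: 45.77
tool_pos: [0.5727, 0.0668, 0.0427]
tool_rot: [2.19, 0.076, -2.184]
contact_force: [1.5, 0.4, -3.0]
opening: 0.0373
```

Call:
arm_command(plan=[[[0.002,0,0,0,0,0,0.03],[0.002,0,0,0,0,0,0.03]]])

```text
t: 45.93
tool_pos: [0.5741, 0.0669, 0.0419]
tool_rot: [2.192, 0.076, -2.182]
contact_force: [-7.4, 0.8, 15.7]
opening: 0.0371
```

Call:
arm_command(plan=[[[0,0,0,0,0,0,0.038],[0,0,0,0,0,0,0.039],[0,0,0,0,0,0,0.042],[0,0,0,0,0,0,0.048],[0,0,0,0,0,0,0.052],[0,0,0,0,0,0,0.052],[-0.01,0,0,0,0,0,0.052],[-0.02,0,0,0,0,0,0.052],[-0.03,0,0,0,0,0,0.052],[-0.03,0,0,0,0,0,0.06],[-0.03,0,0,0,0,0,0.06],[-0.025,0,0,0,0,0,0.06],[-0.015,0,0,0,0,0,0.06],[0,0,0,0,0,0,0.06]]])

```text
t: 47.1
tool_pos: [0.573, 0.0667, 0.2124]
tool_rot: [2.194, 0.076, -2.179]
contact_force: [1.3, -0.2, -0.5]
opening: 0.06
```

```bash
python3 - <<'E'
from h import *
mk();mk('scene','core_b',5);cores('top')
to([.45,-.296,.21],-13.5)
E
```

```text
wrist 0.97 [0.5712 0.067  0.0319] tray [-0. 80. -2.]
wrist 0.75 [ 0.4515 -0.2955  0.0409] tray [-145. -273.    7.]
scene 0.87 [ 0.4539 -0.2927  0.0459] tray [-142. -270.   12.]
scene 0.63 [ 0.4021 -0.5417  0.042 ] tray [-211. -515.    8.]
scene 0.58 [0.5751 0.0697 0.0338] tray [ 4. 83. -0.]
core_a 0.88 c [ 0.452 -0.295] sz [0.118 0.043] yaw 76.7 rgb [126. 127. 135.] px [423. 291.]
core_a 0.8 c [ 0.405 -0.536] sz [0.118 0.057] yaw 5.8 rgb [152. 147.  47.] px [523. 311.]
core_a 0.72 c [ 0.596 -0.36 ] sz [0.116 0.046] yaw 86.3 rgb [163. 144. 130.] px [447. 233.]
core_a 0.5 c [0.566 0.079] sz [0.05  0.017] yaw 0.8 rgb [58. 63. 57.] px [270. 245.]
t 47.4 tcp [0.5696 0.0667 0.2044] psi -86.1 tiltx [-0.006  0.001 -1.   ] F [ 0.5  0.2 -1.1] op 0.0598 q6 1.49
shift mm [ -5.4 353.6 144.3] turn [-72.6   0.2   0.3]
```

Green slice rests on the tray at tray position (0, 80, ~0 mm), flat by all cameras. Next the grey one, with the same routine done wholly on the bench.

Call:
arm_command(plan=[[[0,0.01,0.003,-2,0,0,0.06],[0,0.019,0.006,0,0,0,0.06],[-0.001,0.02,0.007,0,0,0,0.06],[-0.001,0.02,0.007,0,0,0,0.06],[-0.001,0.02,0.007,0,0,0,0.06],[-0.001,0.02,0.007,0,0,0,0.06],[-0.001,0.02,0.007,0,0,0,0.06],[-0.001,0.02,0.007,0,0,0,0.06],[-0.001,0.02,0.007,0,0,0,0.06],[-0.001,0.02,0.007,0,0,0,0.06],[-0.001,0.02,0.007,0,0,0,0.06],[-0.001,0.02,0.007,0,0,0,0.06],[-0.001,0.02,0.007,0,0,0,0.06],[-0.001,0.02,0.007,0,0,0,0.06],[-0.001,0.02,0.007,0,0,0,0.06],[-0.001,0.018,0.006,0,0,0,0.06],[0,0.01,0.003,0,0,0,0.06],[0,0,0,0,0,0,0.06]]])

```text
t: 48.9
tool_pos: [0.4766, -0.269, 0.1839]
tool_rot: [2.114, 0.146, -2.237]
contact_force: [0.3, -0.0, 0.3]
opening: 0.0602
```

Call:
arm_command(plan=[[[-0.001,0,0,-6,0,0,0.06],[-0.001,0,0,-7,0,0,0.06],[-0.001,0,0,-7,0,0,0.06],[-0.001,0,0,-7,0,0,0.06],[-0.001,0,0,-7,0,0,0.06],[-0.001,0,0,-7,0,0,0.06],[-0.001,0,0,-7,0,0,0.06],[-0.001,0,0,-7,0,0,0.06],[-0.001,0,0,-7,0,0,0.06],[-0.001,0,0,-6,0,0,0.06],[-0.001,0,0,-3,0,0,0.06],[0,0,0,0,0,0,0.06]]])

```text
t: 49.9
tool_pos: [0.4756, -0.2549, 0.1824]
tool_rot: [1.33, 1.201, -1.384]
contact_force: [-0.1, -0.0, -0.3]
opening: 0.0599
```

```bash
python3 - <<'E'
from h import *
to([.462,-.257,.10],-13.3);mk();cores('wrist');cores('top')
E
```

```text
t 49.9 tcp [ 0.4756 -0.2549  0.1824] psi -10.3 tiltx [-0.073  0.04  -0.996] F [-0.1 -0.  -0.3] op 0.0599 q6 -0.44
shift mm [83.  -6.4  6.7] turn [ 3.  -1.4  4.6]
wrist 0.84 [ 0.5981 -0.362   0.0438] tray [  -3. -350.   10.]
wrist 0.8 [ 0.4505 -0.2965  0.0443] tray [-146. -274.   10.]
core_a 0.84 c [ 0.451 -0.297] sz [0.119 0.039] yaw 74.3 rgb [ 99.  99. 105.] px [318. 273.]
core_a 0.61 c [ 0.593 -0.351] sz [0.1   0.049] yaw 83.9 rgb [156. 131. 119.] px [485. 305.]
core_a 0.77 c [0.572 0.067] sz [0.113 0.042] yaw 0.7 rgb [78. 87. 77.] px [274. 242.]
core_a 0.71 c [ 0.405 -0.537] sz [0.117 0.055] yaw 6.9 rgb [152. 148.  45.] px [523. 311.]
core_a 0.47 c [ 0.452 -0.327] sz [0.044 0.034] yaw 63.0 rgb [105. 106. 112.] px [436. 291.]
```

Call:
arm_command(plan=[[[0.008,-0.002,0.001,1.2,-0.4,1.2,0.06],[0.015,-0.002,0.001,1.2,-0.4,1.2,0.06],[0.018,-0.002,0.001,1.2,-0.4,1.2,0.06],[0.018,-0.001,0.001,1,-0.3,1,0.06],[0.012,0,0,0,0,0,0.06],[0.006,0,0,0,0,0,0.06],[0,0,0,0,0,0,0.06]]])

```text
t: 50.78
tool_pos: [0.4671, -0.2587, 0.1055]
tool_rot: [1.403, 1.058, -1.403]
contact_force: [-0.6, -0.9, -0.2]
opening: 0.0602
```

```bash
python3 - <<'E'
from h import *
to([.4614,-.2584,.004],-15)
E
```

```text
t 50.8 tcp [ 0.4671 -0.2587  0.1055] psi -15.5 tiltx [ 0.007 -0.008 -1.   ] F [-0.6 -0.9 -0.2] op 0.0602 q6 -0.37
shift mm [101.4  -6.5   0.6] turn [-0.5  0.4 -0.5]
```

Call:
arm_command(plan=[[[0.01,-0.003,0,-0.2,0.2,-0.2,0.06],[0.018,-0.003,0,-0.2,0.2,-0.2,0.06],[0.02,0,0,0,0,0,0.06],[0.02,0,0,0,0,0,0.06],[0.014,0,0,0,0,0,0.06],[0.009,0,0,0,0,0,0.06],[0.003,0,0,0,0,0,0.06],[0,0,0,0,0,0,0.06],[0,0,0,0,0,0,0.06]]])

```text
t: 51.53
tool_pos: [0.4668, -0.2614, 0.0122]
tool_rot: [1.401, 1.065, -1.393]
contact_force: [-0.2, -0.2, -0.6]
opening: 0.0602
```

```bash
python3 - <<'E'
from h import *
to([.4614,-.2584,.006],-15)
E
```

```text
t 51.5 tcp [ 0.4668 -0.2614  0.0122] psi -14.9 tiltx [ 0.009 -0.005 -1.   ] F [-0.2 -0.2 -0.6] op 0.0602 q6 -0.39
shift mm [ 6.2 -6.1 -1.5] turn [ 0.1  0.1 -0.6]
```

Call:
arm_command(plan=[[[0.004,-0.003,-0.001,0,0,0,0.06],[0.002,-0.002,0,0,0,0,0.04],[0,0,0,0,0,0,0.036],[0,0,0,0,0,0,0.036],[0,0,0,0,0,0,0.036],[0,0,0,0,0,0,0.036],[0,0,0,0,0,0,0.038],[0,0,0,0,0,0,0.038],[-0.004,0,0.0027,0,0,0,0.038],[-0.004,0,0.0027,0,0,0,0.038],[-0.004,0,0.0027,0,0,0,0.038],[-0.0045,0,0.0038,0,0,0,0.038],[-0.0045,0,0.0038,0,0,0,0.038],[-0.0045,0,0.0038,0,0,0,0.038],[-0.0048,0,0.005,0,0,0,0.038],[-0.0048,0,0.005,0,0,0,0.038],[-0.0048,0,0.005,0,0,0,0.038]]], squeeze=20)

```text
t: 52.95
tool_pos: [0.4529, -0.2958, 0.0526]
tool_rot: [1.4, 1.061, -1.39]
contact_force: [0.2, 0.2, -1.7]
opening: 0.0381
```

Call:
arm_command(plan=[[[-0.0042,0,0.006,0,0,0,0.0379],[-0.0042,0,0.006,0,0,0,0.0379],[-0.0042,0,0.006,0,0,0,0.0379],[-0.0038,0,0.007,0,0,0,0.0379],[-0.0036,0,0.0072,0,0,0,0.0379],[-0.0032,0,0.0075,0,0,0,0.0379],[-0.0026,0,0.0078,0,0,0,0.0379],[-0.002,0,0.008,0,0,0,0.0379],[-0.0015,0,0.008,0,0,0,0.0379],[0,0,0.006,0,0,0,0.0379],[0,0,0,0,0,0,0.036],[0,0,0,0,0,0,0.03],[0,0,0,0,0,0,0.03]]], squeeze=40)

```text
t: 54.03
tool_pos: [0.4323, -0.3723, 0.0866]
tool_rot: [1.402, 1.058, -1.391]
contact_force: [-0.1, 0.6, 0.7]
opening: 0.037
```

```bash
python3 - <<'E'
from h import *
st();mk();mk('scene','core_b',5)
E
```

```text
t 54.0 tcp [ 0.4323 -0.3723  0.0866] psi -15.0 tiltx [ 0.014 -0.008 -1.   ] F [-0.1  0.6  0.7] op 0.0370 q6 -0.58
wrist 0.92 [ 0.5986 -0.3608  0.0453] tray [  -3. -348.   11.]
wrist 0.65 [ 0.4296 -0.3775  0.0542] tray [-172. -353.   20.]
scene 0.97 [ 0.601  -0.3624  0.045 ] tray [  -0. -350.   11.]
scene 0.93 [ 0.4331 -0.3741  0.058 ] tray [-169. -350.   24.]
scene 0.84 [0.5744 0.0653 0.0359] tray [ 3. 78.  2.]
scene 0.7 [ 0.4035 -0.543   0.0422] tray [-210. -517.    8.]
scene 0.45 [ 0.4708 -0.0176  0.0799] tray [-106.    3.   46.]
```

Grey stands on end in the grip, its face centre 58 mm up. Now lift, lean the tool 20°, move back toward the free bench, and lower to contact.

Call:
arm_command(plan=[[[-0.008,0,0,0,0,0,0.03],[-0.012,0,0,0,0,0,0.03],[-0.012,0,0,0,2,0,0.03],[-0.006,0,-0.005,0,4,0,0.03],[0,0,-0.008,0,4,0,0.03],[0,0,-0.01,0,4,0,0.03],[0,0,-0.01,0,4,0,0.03],[0,0,-0.008,0,2,0,0.03],[0,0,-0.004,0,0,0,0.03],[0,0,0,0,0,0,0.03],[0,0,0,0,0,0,0.03]]])

```text
t: 55.15
tool_pos: [0.4433, -0.3271, 0.1423]
tool_rot: [1.685, 1.285, -1.159]
contact_force: [-0.7, -0.5, -3.7]
opening: 0.0372
```

```bash
python3 - <<'E'
from h import *
st();mk('scene','core_b',5)
E
```

```text
t 55.1 tcp [ 0.4433 -0.3271  0.1423] psi -14.6 tiltx [ 0.103  0.33  -0.938] F [-0.7 -0.5 -3.7] op 0.0372 q6 -0.71
scene 0.93 [ 0.4472 -0.3188  0.1135] tray [-151. -296.   79.]
scene 0.75 [ 0.4038 -0.545   0.0448] tray [-210. -519.   11.]
scene 0.63 [0.5761 0.0689 0.0305] tray [ 5. 82. -4.]
```

Call:
arm_command(plan=[[[0.006,0,0.002,0,0,0,0.03],[0.009,0,0.003,0,0,0,0.03],[0.01,0,0.004,0,0,0,0.03],[0.01,0,0.004,0,0,0,0.03],[0.007,0,0.003,0,0,0,0.03],[0.005,0,0.002,0,0,0,0.03],[0.003,0,0.001,0,0,0,0.03],[0.003,0,0.001,0,0,0,0.03],[0.002,0,0.001,0,0,0,0.03]]])

```text
t: 56.0
tool_pos: [0.4443, -0.3288, 0.0814]
tool_rot: [1.682, 1.289, -1.158]
contact_force: [-3.5, 1.7, 7.4]
opening: 0.0373
```

```bash
python3 - <<'E'
from h import *
st();mk('scene','core_b',3)
E
```

```text
t 56.0 tcp [ 0.4443 -0.3288  0.0814] psi -14.5 tiltx [ 0.101  0.331 -0.938] F [-3.5  1.7  7.4] op 0.0373 q6 -0.75
scene 0.96 [ 0.4042 -0.545   0.0421] tray [-209. -519.    8.]
scene 0.91 [ 0.4473 -0.3215  0.0566] tray [-151. -299.   23.]
scene 0.85 [ 0.5997 -0.3607  0.0432] tray [  -2. -348.    9.]
```

Touching the bench, with +7 N up. Tip it over along the arc with the light hold.

Call:
arm_command(plan=[[[-0.001,0,0.004,0,-1,0,0.0378],[0,0,0.0076,0,-1.2,0,0.0379],[0.0003,0,0.0076,0,-1.3,0,0.0379],[0.0006,0,0.0076,0,-1.3,0,0.0379],[0.001,0,0.0076,0,-1.3,0,0.0379],[0.002,0,0.007,0,-1.3,0,0.0379],[0.0025,0,0.0065,0,-1.3,0,0.0379],[0.003,0,0.0065,0,-1.3,0,0.0379],[0.0035,0,0.006,0,-1.3,0,0.0379],[0.0045,0,0.0055,0,-1.3,0,0.0379],[0.0048,0,0.005,0,-1.3,0,0.0379],[0.0048,0,0.005,0,-1.3,0,0.0379],[0.005,0,0.0045,0,-1.3,0,0.0379]]], squeeze=20)

```text
t: 57.18
tool_pos: [0.4259, -0.4079, 0.0293]
tool_rot: [1.432, 1.089, -1.357]
contact_force: [0.7, 0.4, -2.1]
opening: 0.038
```

```bash
python3 - <<'E'
from h import *
st();mk('scene','core_b',4);mk()
E
```

```text
t 57.2 tcp [ 0.4259 -0.4079  0.0293] psi -14.5 tiltx [ 0.028  0.033 -0.999] F [ 0.7  0.4 -2.1] op 0.0380 q6 -0.68
scene 0.82 [0.5739 0.0702 0.0364] tray [ 3. 83.  2.]
scene 0.81 [ 0.4391 -0.3639  0.018 ] tray [-162. -340.  -16.]
scene 0.64 [ 0.4032 -0.5425  0.0423] tray [-210. -516.    8.]
scene 0.58 [ 0.6018 -0.3623  0.0452] tray [   0. -350.   11.]
wrist 0.57 [ 0.4338 -0.3635  0.0184] tray [-167. -340.  -16.]
```

Call:
arm_command(plan=[[[0.004,0,0.001,0,-0.5,0,0.0379],[0.005,0,0.001,0,-0.5,0,0.0379],[0.005,0,0,0,-0.5,0,0.0379],[0.005,0,0,0,0,0,0.0379],[0.003,0,0,0,0,0,0.0379],[0,0,0,0,0,0,0.0381],[0,0,0,0,0,0,0.0382],[0,0,0,0,0,0,0.0382],[0,0,0,0,0,0,0.0383],[0,0,0,0,0,0,0.0385],[0,0,0,0,0,0,0.045],[0,0,0,0,0,0,0.06],[0,0,0,0,0,0,0.06],[-0.015,0,0,0,0,0,0.06],[-0.025,0,-0.006,0,0,0,0.06],[-0.03,0,-0.01,0,0,0,0.06],[-0.025,0,-0.012,0,0,0,0.06],[-0.01,0,-0.01,0,0,0,0.06],[0,0,0,0,0,0,0.06],[0,0,0,0,0,0,0.06]]])

```text
t: 59.05
tool_pos: [0.4342, -0.3729, 0.1166]
tool_rot: [1.411, 1.068, -1.372]
contact_force: [1.1, 0.3, -0.1]
opening: 0.0596
```

```bash
python3 - <<'E'
from h import *
mk('scene','core_b',4);mk();cores('wrist',z=.02);cores('top',z=.02);to([.437,-.365,.03],-13.5)
E
```

```text
scene 0.9 [ 0.601  -0.3614  0.0473] tray [  -0. -349.   13.]
scene 0.74 [ 0.4413 -0.3591 -0.0008] tray [-159. -336.  -35.]
scene 0.57 [ 0.4054 -0.5449  0.0408] tray [-208. -519.    7.]
wrist 0.68 [ 0.5973 -0.3587  0.0416] tray [  -4. -346.    8.]
wrist 0.6 [ 0.4364 -0.3649 -0.0048] tray [-165. -341.  -39.]
core_a 0.82 c [ 0.418 -0.521] sz [0.079 0.03 ] yaw 159.9 rgb [91. 78. 41.] px [349. 403.]
core_a 0.7 c [ 0.439 -0.36 ] sz [0.11  0.041] yaw 76.8 rgb [52. 52. 56.] px [326. 216.]
core_a 0.62 c [ 0.605 -0.367] sz [0.137 0.067] yaw 86.0 rgb [157. 132. 120.] px [539. 173.]
core_a 0.85 c [ 0.447 -0.336] sz [0.065 0.041] yaw 79.6 rgb [37. 37. 41.] px [437. 294.]
core_a 0.84 c [ 0.6   -0.366] sz [0.118 0.047] yaw 86.3 rgb [162. 143. 129.] px [447. 233.]
core_a 0.75 c [ 0.361 -0.562] sz [0.05  0.034] yaw 128.9 rgb [172. 169.  52.] px [531. 329.]
core_a 0.69 c [0.575 0.071] sz [0.119 0.045] yaw 4.2 rgb [81. 90. 80.] px [274. 243.]
t 59.5 tcp [ 0.4333 -0.3727  0.115 ] psi -14.6 tiltx [ 0.021  0.008 -1.   ] F [-0.3 -0.   0.4] op 0.0602 q6 -0.60
shift mm [85.2  0.  -7.2] turn [-1.1 -0.8 -1.1]
```

Grey is face down on the bench at (0.438, -0.362), z ≈ 0. Regrip at its middle.

Call:
arm_command(plan=[[[0.01,0,-0.003,-0.4,-0.3,-0.4,0.06],[0.018,0,-0.003,-0.4,-0.3,-0.4,0.06],[0.022,0,-0.003,-0.3,-0.2,-0.3,0.06],[0.02,0,0,0,0,0,0.06],[0.014,0,0,0,0,0,0.06],[0.008,0,0,0,0,0,0.06],[0.003,0,0,0,0,0,0.06],[0,0,0,0,0,0,0.06]]])

```text
t: 60.12
tool_pos: [0.4353, -0.3622, 0.0111]
tool_rot: [1.376, 1.093, -1.383]
contact_force: [0.4, 0.7, 0.1]
opening: 0.0599
```

```bash
python3 - <<'E'
from h import *
to([.438,-.3625,.008],-13.5)
E
```

```text
t 60.1 tcp [ 0.4353 -0.3622  0.0111] psi -13.4 tiltx [-0.005  0.    -1.   ] F [0.4 0.7 0.1] op 0.0599 q6 -0.59
shift mm [ 3.1  2.7 -0.3] turn [0.1 0.1 0.3]
```

Call:
arm_command(plan=[[[0.002,0.002,0,0,0,0,0.05],[0,0,0,0,0,0,0.03],[0,0,0,0,0,0,0.03],[0,0,0,0,0,0,0.03],[0,0,0,0,0,0,0.03],[0,0,0,0,0,0,0.03],[-0.008,0,0,0,0,0,0.03],[-0.018,0,0,0,0,0,0.03],[-0.028,0,0,0,0,0,0.03],[-0.03,0,0,0,0,0,0.03],[-0.03,0,0,0,0,0,0.03],[-0.03,0,0,0,0,0,0.03],[-0.018,0,0,0,0,0,0.03],[-0.008,0,0,0,0,0,0.03],[0,0,0,0,0,0,0.03]]], squeeze=50)

```text
t: 61.37
tool_pos: [0.4363, -0.3608, 0.1889]
tool_rot: [1.377, 1.097, -1.385]
contact_force: [-0.3, -1.0, -3.5]
opening: 0.0375
```

Call:
arm_command(plan=[[[0,0.001,-0.008,0,0,0,0.03],[0,0.003,-0.017,0,0,0,0.03],[-0.001,0.003,-0.021,0,0,0,0.03],[-0.001,0.003,-0.021,0,0,0,0.03],[-0.001,0.003,-0.021,0,0,0,0.03],[-0.001,0.003,-0.021,0,0,0,0.03],[-0.001,0.003,-0.021,0,0,0,0.03],[-0.001,0.003,-0.021,0,0,0,0.03],[-0.001,0.003,-0.021,0,0,0,0.03],[-0.001,0.003,-0.021,0,0,0,0.03],[-0.001,0.003,-0.021,0,0,0,0.03],[-0.001,0.003,-0.021,0,0,0,0.03],[-0.001,0.003,-0.021,0,0,0,0.03],[-0.001,0.003,-0.021,0,0,0,0.03],[-0.001,0.003,-0.021,0,0,0,0.03],[-0.001,0.003,-0.021,0,0,0,0.03],[-0.001,0.003,-0.021,0,0,0,0.03],[0,0.002,-0.014,0,0,0,0.03],[0,0.001,-0.007,0,0,0,0.03],[0,0,0,0,0,0,0.03]]])

```text
t: 63.03
tool_pos: [0.5549, 0.0129, 0.1603]
tool_rot: [1.363, 1.165, -1.427]
contact_force: [-1.3, -0.2, -2.9]
opening: 0.0377
```

Call:
arm_command(plan=[[[-0.001,0,0,4,0,0,0.03],[-0.001,0,0,6.8,0,0,0.03],[-0.001,0,0,6.8,0,0,0.03],[-0.001,0,0,6.8,0,0,0.03],[-0.001,0,0,6.8,0,0,0.03],[-0.001,0,0,6.8,0,0,0.03],[-0.001,0,0,6.8,0,0,0.03],[-0.001,0,0,6.8,0,0,0.03],[-0.001,0,0,6.8,0,0,0.03],[-0.001,0,0,6.8,0,0,0.03],[0,0,0,4,0,0,0.03],[0,0,0,0,0,0,0.03],[0,0,0,0,0,0,0.03]]])

```text
t: 64.12
tool_pos: [0.5427, 0.0055, 0.1537]
tool_rot: [2.09, 0.112, -2.315]
contact_force: [-0.0, 0.3, -3.6]
opening: 0.0374
```

```bash
python3 - <<'E'
from h import *
to(tr(0,0,.09),-86);trin();mk()
E
```

```text
t 64.1 tcp [0.5427 0.0055 0.1537] psi -86.4 tiltx [-0.103  0.033 -0.994] F [-0.   0.3 -3.6] op 0.0374 q6 1.37
shift mm [ 59.2  23.2 -39.2] turn [-0.2  5.7  2.3]
TCP in tray frame mm [-32.9  20.9 119.7]
wrist 0.73 [0.571  0.0653 0.0326] tray [-1. 78. -1.]
wrist 0.64 [0.5365 0.0066 0.1403] tray [-39.  22. 106.]
```

Call:
arm_command(plan=[[[0.004,0.005,-0.008,0,1.2,0.5,0.03],[0.008,0.006,-0.009,0,1.2,0.5,0.03],[0.01,0.006,-0.009,0,1.2,0.5,0.03],[0.01,0.004,-0.008,0,1.2,0.5,0.03],[0.01,0,-0.002,0,0.8,0.3,0.03],[0.008,0,0,0,0,0,0.03],[0.004,0,0,0,0,0,0.03],[0,0,0,0,0,0,0.03],[0,0,0,0,0,0,0.03]]])

```text
t: 64.97
tool_pos: [0.5787, -0.0138, 0.0942]
tool_rot: [2.183, 0.079, -2.182]
contact_force: [-0.7, 0.5, -3.7]
opening: 0.0374
```

```bash
python3 - <<'E'
from h import *
to(tr(0,0,.045),-86);trin()
E
```

```text
t 65.0 tcp [ 0.5787 -0.0138  0.0942] psi -85.7 tiltx [ 0.    -0.002 -1.   ] F [-0.7  0.5 -3.7] op 0.0374 q6 1.35
shift mm [49.2 -1.   1.7] turn [ 0.3 -0.  -0.1]
TCP in tray frame mm [ 1.7 -0.9 60.2]
```

Call:
arm_command(plan=[[[0.006,0,0,0.2,0,0,0.03],[0.01,0,0,0,0,0,0.03],[0.012,0,0,0,0,0,0.03],[0.008,0,0,0,0,0,0.03],[0.005,0,0,0,0,0,0.03],[0.003,0,0,0,0,0,0.03],[0.002,0,0,0,0,0,0.03],[0.0015,0,0,0,0,0,0.03]]])

```text
t: 65.63
tool_pos: [0.5796, -0.0139, 0.0437]
tool_rot: [2.185, 0.076, -2.183]
contact_force: [-6.3, 0.5, 12.5]
opening: 0.0373
```

Call:
arm_command(plan=[[[0.002,0,0,0,0,0,0.03],[0.0015,0,0,0,0,0,0.03]]])

```text
t: 65.8
tool_pos: [0.5805, -0.0139, 0.0437]
tool_rot: [2.185, 0.076, -2.183]
contact_force: [-2.4, 0.7, 1.6]
opening: 0.0375
```

Call:
arm_command(plan=[[[0,0,0,0,0,0,0.038],[0,0,0,0,0,0,0.039],[0,0,0,0,0,0,0.042],[0,0,0,0,0,0,0.048],[0,0,0,0,0,0,0.052],[0,0,0,0,0,0,0.052],[-0.01,0,0,0,0,0,0.052],[-0.02,0,0,0,0,0,0.052],[-0.03,0,0,0,0,0,0.052],[-0.03,0,0,0,0,0,0.06],[-0.03,0,0,0,0,0,0.06],[-0.03,0,0,0,0,0,0.06],[-0.02,0,0,0,0,0,0.06],[-0.008,0,0,0,0,0,0.06]]])

```text
t: 66.97
tool_pos: [0.5796, -0.0135, 0.2332]
tool_rot: [2.186, 0.076, -2.182]
contact_force: [0.2, 0.3, 0.3]
opening: 0.0602
```

Call:
arm_command(plan=[[[0,0.008,0,0,0,0,0.06],[0,0.016,0,0,0,0,0.06],[-0.001,0.02,0,0,0,0,0.06],[-0.001,0.02,0,0,0,0,0.06],[-0.001,0.02,0,0,0,0,0.06],[-0.001,0.02,0,0,0,0,0.06],[-0.001,0.02,0,0,0,0,0.06],[-0.001,0.02,0,0,0,0,0.06],[-0.001,0.02,0,0,0,0,0.06],[-0.001,0.02,0,0,0,0,0.06],[-0.001,0.02,0,0,0,0,0.06],[-0.001,0.02,0,0,0,0,0.06],[-0.001,0.02,0,0,0,0,0.06],[-0.001,0.02,0,0,0,0,0.06],[-0.001,0.02,0,0,0,0,0.06],[0,0.014,0,0,0,0,0.06],[0,0.006,0,0,0,0,0.06],[0,0,0,0,0,0,0.06]]])

```text
t: 68.47
tool_pos: [0.5905, -0.3353, 0.2185]
tool_rot: [2.16, 0.094, -2.224]
contact_force: [-0.1, -1.0, -0.5]
opening: 0.0603
```

Call:
arm_command(plan=[[[-0.001,0,0,-4,0,0,0.06],[-0.001,0,0,-6.8,0,0,0.06],[-0.001,0,0,-6.8,0,0,0.06],[-0.001,0,0,-6.8,0,0,0.06],[-0.001,0,0,-6.8,0,0,0.06],[-0.001,0,0,-6.8,0,0,0.06],[-0.001,0,0,-6.8,0,0,0.06],[-0.001,0,0,-6.8,0,0,0.06],[-0.001,0,0,-6.8,0,0,0.06],[-0.001,0,0,-6.8,0,0,0.06],[-0.001,0,0,-6.8,0,0,0.06],[-0.001,0,0,-6.8,0,0,0.06],[0,0,0,-4,0,0,0.06],[0,0,0,0,0,0,0.06],[0,0,0,0,0,0,0.06]]])

```text
t: 69.72
tool_pos: [0.5887, -0.3189, 0.2212]
tool_rot: [1.194, 1.273, -1.21]
contact_force: [0.1, -0.2, -1.2]
opening: 0.0601
```

```bash
python3 - <<'E'
from h import *
to([.602,-.321,.10],-4);mk();cores('wrist');mk('top','core_a',5);cores('top')
E
```

```text
t 69.7 tcp [ 0.5887 -0.3189  0.2212] psi 1.3 tiltx [-0.043  0.029 -0.999] F [ 0.1 -0.2 -1.2] op 0.0601 q6 -0.63
shift mm [120.4  18.4   6. ] turn [ 5.3 -1.6  2.5]
wrist 0.88 [ 0.5971 -0.3608  0.0418] tray [  -4. -348.    8.]
core_a 0.77 c [ 0.599 -0.361] sz [0.117 0.039] yaw 85.8 rgb [129. 106.  97.] px [342. 256.]
core_a 0.6 c [ 0.574 -0.143] sz [0.22  0.046] yaw 0.3 rgb [84. 88. 93.] px [322.  24.]
top 0.88 [ 0.4046 -0.5454  0.0453] tray [-209. -519.   11.]
top 0.63 [0.6119 0.0021 0.0352] tray [36. 13.  1.]
top 0.57 [0.5757 0.0671 0.0318] tray [ 4. 80. -2.]
core_a 0.89 c [0.611 0.003] sz [0.113 0.039] yaw 2.0 rgb [66. 67. 73.] px [301. 227.]
core_a 0.72 c [ 0.404 -0.537] sz [0.116 0.053] yaw 7.7 rgb [160. 155.  46.] px [523. 311.]
core_a 0.64 c [ 0.571 -0.011] sz [0.299 0.214] yaw 94.0 rgb [115. 119. 126.] px [306. 243.]
core_a 0.62 c [0.573 0.068] sz [0.114 0.041] yaw 3.5 rgb [81. 90. 80.] px [274. 242.]
core_a 0.3 c [0.456 0.306] sz [0.081 0.054] yaw 83.7 rgb [138. 125. 117.] px [176. 289.]
```

Grey now reads tray (36, 13), but I had set it at (2, 0), so it got the announced knock. It is still flat on the tray. Continue with the reddish slice.

Call:
arm_command(plan=[[[0.008,0.005,0.001,1.3,-0.4,0.6,0.06],[0.016,0.005,0.001,1.3,-0.4,0.6,0.06],[0.022,0.005,0.002,1.3,-0.4,0.6,0.06],[0.024,0.004,0.001,1.3,-0.4,0.6,0.06],[0.022,0,0,0,0,0,0.06],[0.015,0,0,0,0,0,0.06],[0.008,0,0,0,0,0,0.06],[0,0,0,0,0,0,0.06],[0,0,0,0,0,0,0.06]]])

```text
t: 70.87
tool_pos: [0.6089, -0.3268, 0.1051]
tool_rot: [1.265, 1.163, -1.263]
contact_force: [1.0, -0.6, 0.2]
opening: 0.06
```

```bash
python3 - <<'E'
from h import *
to([.601,-.321,.005],-4)
E
```

```text
t 70.9 tcp [ 0.6089 -0.3268  0.1051] psi -4.4 tiltx [ 0.007 -0.006 -1.   ] F [ 1.  -0.6  0.2] op 0.0600 q6 -0.52
shift mm [100.   -9.   -5.7] turn [-0.4  0.3 -0.4]
```

Call:
arm_command(plan=[[[0.008,-0.004,-0.002,-0.2,0.2,-0.2,0.06],[0.016,-0.004,-0.003,-0.2,0.1,-0.2,0.06],[0.02,-0.002,-0.001,0,0,0,0.06],[0.02,0,0,0,0,0,0.06],[0.014,0,0,0,0,0,0.06],[0.009,0,0,0,0,0,0.06],[0.004,0,0,0,0,0,0.06],[0,0,0,0,0,0,0.06],[0,0,0,0,0,0,0.06]]])

```text
t: 71.62
tool_pos: [0.6017, -0.3216, 0.0139]
tool_rot: [1.26, 1.166, -1.256]
contact_force: [-0.3, 0.1, -0.2]
opening: 0.0599
```

```bash
python3 - <<'E'
from h import *
to([.601,-.321,.005],-4)
E
```

```text
t 71.6 tcp [ 0.6017 -0.3216  0.0139] psi -3.9 tiltx [ 0.008 -0.005 -1.   ] F [-0.3  0.1 -0.2] op 0.0599 q6 -0.53
shift mm [ 8.9 -0.8 -0.6] turn [ 0.1  0.3 -0.5]
```

Call:
arm_command(plan=[[[0.006,0,0,0,0,0,0.06],[0.003,0,0,0,0,0,0.04],[0,0,0,0,0,0,0.036],[0,0,0,0,0,0,0.036],[0,0,0,0,0,0,0.036],[0,0,0,0,0,0,0.036],[0,0,0,0,0,0,0.038],[0,0,0,0,0,0,0.038],[-0.004,0,0.0027,0,0,0,0.038],[-0.004,0,0.0027,0,0,0,0.038],[-0.004,0,0.0027,0,0,0,0.038],[-0.0045,0,0.0038,0,0,0,0.038],[-0.0045,0,0.0038,0,0,0,0.038],[-0.0045,0,0.0038,0,0,0,0.038],[-0.0048,0,0.005,0,0,0,0.038],[-0.0048,0,0.005,0,0,0,0.038],[-0.0048,0,0.005,0,0,0,0.038]]], squeeze=20)

```text
t: 73.03
tool_pos: [0.5998, -0.3597, 0.051]
tool_rot: [1.259, 1.163, -1.254]
contact_force: [-0.4, 0.1, -2.0]
opening: 0.0382
```

Call:
arm_command(plan=[[[-0.0042,0,0.006,0,0,0,0.0379],[-0.0042,0,0.006,0,0,0,0.0379],[-0.0042,0,0.006,0,0,0,0.0379],[-0.0038,0,0.007,0,0,0,0.0379],[-0.0036,0,0.0072,0,0,0,0.0379],[-0.0032,0,0.0075,0,0,0,0.0379],[-0.0026,0,0.0078,0,0,0,0.0379],[-0.002,0,0.008,0,0,0,0.0379],[-0.0015,0,0.008,0,0,0,0.0379],[0,0,0.006,0,0,0,0.0379],[0,0,0,0,0,0,0.036],[0,0,0,0,0,0,0.03],[0,0,0,0,0,0,0.03]]], squeeze=40)

```text
t: 74.12
tool_pos: [0.593, -0.4387, 0.0829]
tool_rot: [1.261, 1.163, -1.256]
contact_force: [-0.3, 0.2, -3.7]
opening: 0.0374
```

```bash
python3 - <<'E'
from h import *
st();mk();mk('scene','core_b',5)
E
```

```text
t 74.1 tcp [ 0.593  -0.4387  0.0829] psi -4.0 tiltx [ 0.01  -0.007 -1.   ] F [-0.3  0.2 -3.7] op 0.0374 q6 -0.67
wrist 0.87 [ 0.4056 -0.5399  0.0438] tray [-208. -514.   10.]
wrist 0.58 [ 0.5909 -0.4597  0.061 ] tray [ -17. -447.   27.]
scene 0.94 [ 0.4062 -0.5432  0.0401] tray [-207. -517.    6.]
scene 0.82 [0.5767 0.0701 0.0323] tray [ 5. 83. -2.]
scene 0.58 [0.6114 0.0047 0.036 ] tray [36. 15.  2.]
scene 0.53 [ 0.5943 -0.4601  0.0597] tray [ -14. -447.   26.]
```

Call:
arm_command(plan=[[[-0.008,0,0,0,0,0,0.03],[-0.014,0,0,0,0,0,0.03],[-0.012,0,-0.008,0,0,0,0.03],[-0.004,0,-0.015,0,0,0,0.03],[0,0,-0.018,0,0,0,0.03],[0,0,-0.018,0,0,0,0.03],[0,0,-0.018,0,0,0,0.03],[0,0,-0.015,0,2,0,0.03],[0,0,-0.01,0,4,0,0.03],[0.001,0,-0.008,0,4,0,0.03],[0.002,0,-0.008,0,4,0,0.03],[0.002,0,-0.006,0,4,0,0.03],[0.001,0,-0.003,0,3,0,0.03],[0,0,0,0,0,0,0.03],[0,0,0,0,0,0,0.03]]])

```text
t: 75.57
tool_pos: [0.6032, -0.2794, 0.1247]
tool_rot: [1.531, 1.443, -1.031]
contact_force: [0.0, 0.7, -3.2]
opening: 0.0376
```

```bash
python3 - <<'E'
from h import *
st();mk('scene','core_b',5)
E
```

```text
t 75.6 tcp [ 0.6032 -0.2794  0.1247] psi -3.1 tiltx [ 0.027  0.368 -0.929] F [ 0.   0.7 -3.2] op 0.0376 q6 -0.67
scene 0.76 [0.6115 0.0039 0.0326] tray [36. 14. -1.]
scene 0.71 [ 0.6043 -0.2913  0.0967] tray [   8. -280.   63.]
scene 0.66 [0.5783 0.0651 0.033 ] tray [ 7. 78. -1.]
scene 0.42 [ 0.4576  0.3202 -0.0016] tray [-96. 341. -36.]
```

Call:
arm_command(plan=[[[0.006,0,0.002,0,0,0,0.03],[0.009,0,0.004,0,0,0,0.03],[0.008,0,0.003,0,0,0,0.03],[0.006,0,0.002,0,0,0,0.03],[0.004,0,0.002,0,0,0,0.03],[0.003,0,0.001,0,0,0,0.03],[0.003,0,0.001,0,0,0,0.03],[0.002,0,0.001,0,0,0,0.03]]])

```text
t: 76.33
tool_pos: [0.6049, -0.2787, 0.0852]
tool_rot: [1.527, 1.444, -1.028]
contact_force: [-3.7, 2.1, 4.3]
opening: 0.0376
```

```bash
python3 - <<'E'
from h import *
st();mk('scene','core_b',5)
E
```

```text
t 76.3 tcp [ 0.6049 -0.2787  0.0852] psi -2.8 tiltx [ 0.027  0.367 -0.93 ] F [-3.7  2.1  4.3] op 0.0376 q6 -0.69
scene 0.76 [0.6135 0.0049 0.0326] tray [38. 15. -1.]
scene 0.72 [ 0.6075 -0.2904  0.0568] tray [  11. -279.   23.]
scene 0.61 [ 0.4035 -0.5434  0.0434] tray [-210. -517.    9.]
```

Contact. Same tipping arc as for the grey one, then lower and open.

Call:
arm_command(plan=[[[-0.001,0,0.004,0,-1,0,0.0378],[0,0,0.0076,0,-1.2,0,0.0379],[0.0003,0,0.0076,0,-1.3,0,0.0379],[0.0006,0,0.0076,0,-1.3,0,0.0379],[0.001,0,0.0076,0,-1.3,0,0.0379],[0.002,0,0.007,0,-1.3,0,0.0379],[0.0025,0,0.0065,0,-1.3,0,0.0379],[0.003,0,0.0065,0,-1.3,0,0.0379],[0.0035,0,0.006,0,-1.3,0,0.0379],[0.0045,0,0.0055,0,-1.3,0,0.0379],[0.0048,0,0.005,0,-1.3,0,0.0379],[0.0048,0,0.005,0,-1.3,0,0.0379],[0.005,0,0.0045,0,-1.3,0,0.0379]]], squeeze=20)

```text
t: 77.52
tool_pos: [0.604, -0.3665, 0.0425]
tool_rot: [1.291, 1.209, -1.206]
contact_force: [-0.1, -1.5, 0.8]
opening: 0.038
```

```bash
python3 - <<'E'
from h import *
st();mk('scene','core_b',4);mk()
E
```

```text
t 77.5 tcp [ 0.604  -0.3665  0.0425] psi -2.8 tiltx [ 0.02   0.05  -0.999] F [-0.1 -1.5  0.8] op 0.0380 q6 -0.64
scene 0.94 [0.5737 0.0687 0.0333] tray [ 2. 82. -1.]
scene 0.81 [ 0.6052 -0.3369  0.034 ] tray [   6. -325.    0.]
scene 0.67 [ 0.4037 -0.5417  0.0449] tray [-210. -515.   11.]
scene 0.53 [0.6146 0.0049 0.0338] tray [39. 15. -0.]
wrist 0.94 [ 0.6046 -0.3354  0.0352] tray [   5. -324.    1.]
```

Call:
arm_command(plan=[[[0.004,0,0.003,0,-0.6,0,0.0379],[0.005,0,0.003,0,-0.6,0,0.0379],[0.005,0,0.003,0,-0.6,0,0.0379],[0.005,0,0.002,0,-0.6,0,0.0379],[0.005,0,0.002,0,0,0,0.0379],[0.005,0,0.001,0,0,0,0.0379],[0.005,0,0,0,0,0,0.0379],[0.003,0,0,0,0,0,0.0379],[0,0,0,0,0,0,0.0381],[0,0,0,0,0,0,0.0382],[0,0,0,0,0,0,0.0382],[0,0,0,0,0,0,0.0384],[0,0,0,0,0,0,0.045],[0,0,0,0,0,0,0.06],[0,0,0,0,0,0,0.06],[-0.015,0,0,0,0,0,0.06],[-0.025,0,-0.006,0,0,0,0.06],[-0.03,0,-0.01,0,0,0,0.06],[-0.025,0,-0.012,0,0,0,0.06],[0,0,0,0,0,0,0.06]]])

```text
t: 79.38
tool_pos: [0.6029, -0.3493, 0.1001]
tool_rot: [1.264, 1.186, -1.228]
contact_force: [0.9, -0.6, 2.0]
opening: 0.0601
```

```bash
python3 - <<'E'
from h import *
mk('scene','core_b',4);mk();cores('wrist',z=.02);to([.604,-.34,.008],-3.5)
E
```

```text
scene 0.91 [0.5771 0.0665 0.0335] tray [ 6. 79. -1.]
scene 0.64 [ 0.4022 -0.542   0.0415] tray [-211. -516.    7.]
scene 0.6 [ 0.6084 -0.336  -0.0038] tray [   9. -324.  -38.]
scene 0.54 [0.6132 0.0048 0.0355] tray [37. 15.  2.]
wrist 0.75 [ 0.6025 -0.3377 -0.0035] tray [   3. -326.  -37.]
core_a 0.88 c [ 0.42  -0.562] sz [0.074 0.038] yaw 39.9 rgb [140. 129.  47.] px [155. 462.]
core_a 0.72 c [ 0.605 -0.332] sz [0.108 0.04 ] yaw 89.5 rgb [90. 64. 56.] px [333. 222.]
t 79.7 tcp [ 0.5986 -0.3484  0.0902] psi -2.9 tiltx [ 0.003  0.022 -1.   ] F [ 0.3  0.7 -0. ] op 0.0601 q6 -0.60
shift mm [82.4  4.8 -6.9] turn [ 0.6 -1.3 -0.1]
```

Call:
arm_command(plan=[[[0.008,0.002,-0.003,0.3,-0.6,0,0.06],[0.015,0.002,-0.004,0.3,-0.6,0,0.06],[0.02,0.002,-0.004,0,0,0,0.06],[0.018,0,-0.001,0,0,0,0.06],[0.01,0,0,0,0,0,0.06],[0.005,0,0,0,0,0,0.06],[0.001,0,0,0,0,0,0.06],[0,0,0,0,0,0,0.06]]])

```text
t: 80.35
tool_pos: [0.601, -0.3334, -0.0015]
tool_rot: [1.257, 1.189, -1.262]
contact_force: [-0.9, -0.4, 0.5]
opening: 0.0598
```

```bash
python3 - <<'E'
from h import *
to([.605,-.335,.008],-3)
E
```

```text
t 80.3 tcp [ 0.601  -0.3334 -0.0015] psi -3.8 tiltx [-0.01   0.006 -1.   ] F [-0.9 -0.4  0.5] op 0.0598 q6 -0.55
shift mm [-9.5  4.   1.2] turn [-0.8 -0.3  0.6]
```

Call:
arm_command(plan=[[[-0.005,0.003,0.001,0,0,0,0.06],[-0.004,0.001,0,0,0,0,0.06],[0,0,0,0,0,0,0.05],[0,0,0,0,0,0,0.03],[0,0,0,0,0,0,0.03],[0,0,0,0,0,0,0.03],[0,0,0,0,0,0,0.03],[0,0,0,0,0,0,0.03],[-0.008,0,0,0,0,0,0.03],[-0.018,0,0,0,0,0,0.03],[-0.028,0,0,0,0,0,0.03],[-0.03,0,0,0,0,0,0.03],[-0.03,0,0,0,0,0,0.03],[-0.03,0,0,0,0,0,0.03],[-0.018,0,0,0,0,0,0.03],[-0.008,0,0,0,0,0,0.03],[0,0,0,0,0,0,0.03]]], squeeze=50)

```text
t: 81.77
tool_pos: [0.6042, -0.3346, 0.1856]
tool_rot: [1.258, 1.196, -1.266]
contact_force: [0.5, -0.9, -2.6]
opening: 0.0372
```

Call:
arm_command(plan=[[[0,-0.001,-0.008,0,0,0,0.03],[0,-0.003,-0.016,0,0,0,0.03],[-0.001,-0.003,-0.02,0,0,0,0.03],[-0.001,-0.003,-0.02,0,0,0,0.03],[-0.001,-0.003,-0.02,0,0,0,0.03],[-0.001,-0.003,-0.02,0,0,0,0.03],[-0.001,-0.003,-0.02,0,0,0,0.03],[-0.001,-0.003,-0.02,0,0,0,0.03],[-0.001,-0.003,-0.02,0,0,0,0.03],[-0.001,-0.003,-0.02,0,0,0,0.03],[-0.001,-0.003,-0.02,0,0,0,0.03],[-0.001,-0.003,-0.02,0,0,0,0.03],[0,-0.002,-0.012,0,0,0,0.03],[0,0,-0.006,0,0,0,0.03],[0,0,0,0,0,0,0.03]]])

```text
t: 83.02
tool_pos: [0.5628, -0.0575, 0.1676]
tool_rot: [1.248, 1.254, -1.289]
contact_force: [0.5, -0.3, -3.3]
opening: 0.0375
```

Call:
arm_command(plan=[[[-0.001,0,0,4,0,0,0.03],[-0.001,0,0,6.8,0,0,0.03],[-0.001,0,0,6.8,0,0,0.03],[-0.001,0,0,6.8,0,0,0.03],[-0.001,0,0,6.8,0,0,0.03],[-0.001,0,0,6.8,0,0,0.03],[-0.001,0,0,6.8,0,0,0.03],[-0.001,0,0,6.8,0,0,0.03],[-0.001,0,0,6.8,0,0,0.03],[-0.001,0,0,6.8,0,0,0.03],[-0.001,0,0,6.8,0,0,0.03],[-0.001,0,0,6.8,0,0,0.03],[0,0,0,4,0,0,0.03],[0,0,0,0,0,0,0.03],[0,0,0,0,0,0,0.03]]])

```text
t: 84.27
tool_pos: [0.559, -0.068, 0.1688]
tool_rot: [-2.107, -0.021, 2.287]
contact_force: [0.0, -0.9, -3.0]
opening: 0.0373
```

```bash
python3 - <<'E'
from h import *
to(tr(0,-.075,.09),-86);trin();mk(k=5)
E
```

```text
t 84.3 tcp [ 0.559  -0.068   0.1688] psi -90.8 tiltx [-0.082  0.032 -0.996] F [ 0.  -0.9 -3. ] op 0.0373 q6 1.32
shift mm [ 76.   22.  -29.8] turn [-4.7  4.6  2. ]
TCP in tray frame mm [-21.8 -53.6 134.8]
wrist 0.88 [0.5728 0.0654 0.0357] tray [ 1. 79.  2.]
wrist 0.82 [0.6074 0.0019 0.0305] tray [31. 13. -3.]
wrist 0.68 [ 0.5584 -0.0675  0.1526] tray [-22. -53. 119.]
wrist 0.21 [0.6823 0.0648 0.1369] tray [110.  70. 103.]
```

Call:
arm_command(plan=[[[0.006,0.005,-0.006,-1.2,1.2,0.5,0.03],[0.01,0.006,-0.007,-1.2,1.2,0.5,0.03],[0.013,0.006,-0.007,-1.2,1.2,0.5,0.03],[0.014,0.004,-0.006,-1.1,1,0.5,0.03],[0.014,0,-0.001,0,0,0,0.03],[0.01,0,0,0,0,0,0.03],[0.005,0,0,0,0,0,0.03],[0,0,0,0,0,0,0.03],[0,0,0,0,0,0,0.03]]])

```text
t: 85.12
tool_pos: [0.5864, -0.0894, 0.093]
tool_rot: [2.183, 0.087, -2.174]
contact_force: [-0.2, 0.5, -2.5]
opening: 0.0374
```

```bash
python3 - <<'E'
from h import *
to(tr(0,-.075,.045),-86);trin();mk()
E
```

```text
t 85.1 tcp [ 0.5864 -0.0894  0.093 ] psi -85.3 tiltx [ 0.005 -0.002 -1.   ] F [-0.2  0.5 -2.5] op 0.0374 q6 1.21
shift mm [48.  -2.1  4.2] turn [ 0.7 -0.2 -0.1]
TCP in tray frame mm [  4.  -76.9  59. ]
wrist 0.97 [ 0.582  -0.0912  0.0796] tray [ -0. -78.  46.]
wrist 0.97 [0.612  0.0009 0.0321] tray [36. 11. -2.]
wrist 0.55 [0.5728 0.0674 0.0352] tray [ 1. 80.  1.]
```

Call:
arm_command(plan=[[[0.006,-0.001,0.001,0.4,0,0,0.03],[0.01,-0.001,0.001,0.3,0,0,0.03],[0.011,0,0.001,0,0,0,0.03],[0.008,0,0,0,0,0,0.03],[0.005,0,0,0,0,0,0.03],[0.003,0,0,0,0,0,0.03],[0.002,0,0,0,0,0,0.03],[0.0015,0,0,0,0,0,0.03]]])

```text
t: 85.88
tool_pos: [0.5852, -0.0879, 0.0457]
tool_rot: [2.194, 0.072, -2.175]
contact_force: [-6.5, 0.3, 12.8]
opening: 0.0374
```

Call:
arm_command(plan=[[[0.002,0,0,0,0,0,0.03],[0.002,0,0,0,0,0,0.03]]])

```text
t: 86.05
tool_pos: [0.5858, -0.0879, 0.0457]
tool_rot: [2.192, 0.073, -2.177]
contact_force: [-4.4, 1.0, 6.7]
opening: 0.0374
```

Call:
arm_command(plan=[[[0.002,0,0,0,0,0,0.03],[0.002,0,0,0,0,0,0.03]]])

```text
t: 86.22
tool_pos: [0.5866, -0.0881, 0.0457]
tool_rot: [2.192, 0.073, -2.178]
contact_force: [-4.4, 1.3, 6.2]
opening: 0.0378
```

Call:
arm_command(plan=[[[0,0,0,0,0,0,0.038],[0,0,0,0,0,0,0.039],[0,0,0,0,0,0,0.042],[0,0,0,0,0,0,0.048],[0,0,0,0,0,0,0.052],[0,0,0,0,0,0,0.052],[-0.01,0,0,0,0,0,0.052],[-0.02,0,0,0,0,0,0.052],[-0.03,0,0,0,0,0,0.052],[-0.03,0,0,0,0,0,0.052],[-0.03,0,0,0,0,0,0.03],[-0.015,0,0,0,0,0,0],[0,-0.007,0.017,0,0,0,0],[0,-0.008,0.02,0,0,0,0],[0,-0.008,0.02,0,0,0,0],[0,-0.008,0.02,0,0,0,0],[0,-0.008,0.02,0,0,0,0],[0,-0.008,0.02,0,0,0,0],[0,-0.004,0.015,0,0,0,0],[0,0,0,0,0,0,0]]])

```text
t: 87.88
tool_pos: [0.4492, -0.0457, 0.1995]
tool_rot: [2.208, 0.067, -2.156]
contact_force: [1.1, 0.3, 0.5]
opening: 0.0003
```

```bash
python3 - <<'E'
from h import *
to(tr(-.14,-.02,.055),-86);trin();mk('top','core_a',5);mk('top','tray_front',1);mk('scene','core_a',6);cores('top')
b=get_image('top')[205:300,230:390]; cv2.imwrite('pics/last.png',cv2.resize(b,None,fx=4.5,fy=4.5,interpolation=2)[:,:,::-1])
E
```

```text
t 87.9 tcp [ 0.4492 -0.0457  0.1995] psi -86.0 tiltx [ 0.024 -0.007 -1.   ] F [1.1 0.3 0.5] op 0.0003 q6 1.24
shift mm [144.1  -5.   13.7] turn [-0.  -1.4 -0.5]
TCP in tray frame mm [-129.8  -23.7  165.5]
top 0.93 [ 0.5884 -0.0843  0.0355] tray [  6. -72.   1.]
top 0.86 [0.6132 0.002  0.0344] tray [37. 12.  0.]
top 0.69 [ 0.406  -0.5429  0.0445] tray [-208. -517.   11.]
top 0.62 [0.5749 0.0685 0.0346] tray [ 4. 81.  1.]
scene 0.86 [0.5775 0.0671 0.0326] tray [ 6. 80. -1.]
scene 0.75 [ 0.5859 -0.0866  0.0316] tray [  4. -74.  -2.]
scene 0.57 [0.6156 0.0064 0.0322] tray [40. 17. -2.]
core_a 0.74 c [0.573 0.067] sz [0.115 0.044] yaw 6.1 rgb [73. 81. 71.] px [274. 242.]
core_a 0.62 c [0.616 0.004] sz [0.101 0.04 ] yaw 0.2 rgb [64. 64. 70.] px [300. 225.]
core_a 0.58 c [ 0.59  -0.089] sz [0.102 0.04 ] yaw 4.7 rgb [123.  86.  76.] px [337. 235.]
core_a 0.57 c [ 0.405 -0.537] sz [0.117 0.054] yaw 8.1 rgb [149. 144.  43.] px [523. 311.]
```

View pics/last.png

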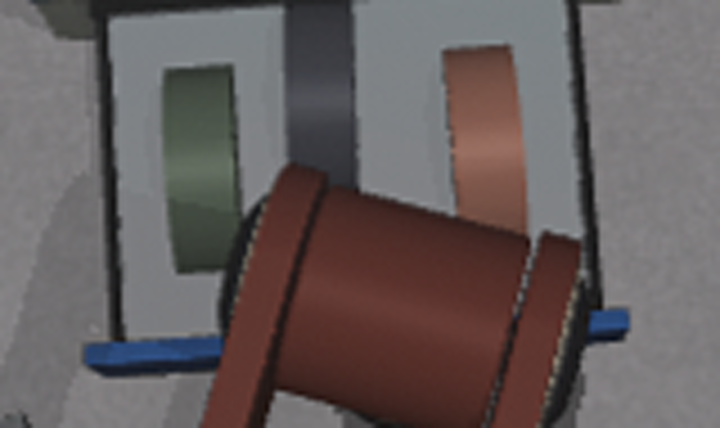

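All three lie arc up on the tray: green at left (200,165), grey in the middle against the back lip (320,90), reddish at right (485,140). Heights are ~0 above the floor. Now lower in front of the panel and push.

Call:
arm_command(plan=[[[0.01,-0.002,0.004,0,-0.7,-0.2,0],[0.02,-0.002,0.004,0,-0.7,-0.2,0],[0.025,-0.001,0.003,0,0,0,0],[0.025,0,0.002,0,0,0,0],[0.025,0,0,0,0,0,0],[0.02,0,0,0,0,0,0],[0.01,0,0,0,0,0,0],[0.003,0,0,0,0,0,0],[0,0,0,0,0,0,0]]])

```text
t: 89.08
tool_pos: [0.4367, -0.0421, 0.0515]
tool_rot: [2.178, 0.075, -2.196]
contact_force: [0.3, 0.4, 1.4]
opening: 0.0002
```

```bash
python3 - <<'E'
from h import *
to(tr(-.14,-.02,.055),-86);trin()
E
```

```text
t 89.1 tcp [ 0.4367 -0.0421  0.0515] psi -86.1 tiltx [-0.008 -0.    -1.   ] F [0.3 0.4 1.4] op 0.0002 q6 1.24
shift mm [-3.5  0.7 -2. ] turn [-0.1  0.5  0. ]
TCP in tray frame mm [-142.   -19.3   17.5]
```

Call:
arm_command(plan=[[[-0.001,0,-0.008,0,0,0,0],[-0.001,0,-0.008,0,0,0,0],[-0.001,0,-0.008,0,0,0,0],[0,0,-0.009,0,0,0,0],[-0.001,0,-0.01,0,0,0,0],[0,0,-0.011,0,0,0,0],[-0.001,0,-0.011,0,0,0,0],[0,0,-0.011,0,0,0,0],[-0.001,0,-0.011,0,0,0,0],[0,0,-0.011,0,0,0,0],[-0.001,0,-0.011,0,0,0,0],[0,0,-0.011,0,0,0,0],[-0.001,0,-0.011,0,0,0,0],[0,0,-0.011,0,0,0,0],[-0.001,0,-0.011,0,0,0,0],[0,0,-0.011,0,0,0,0],[-0.001,0,-0.01,0,0,0,0],[0,0,-0.008,0,0,0,0]]])

```text
t: 90.58
tool_pos: [0.6078, -0.031, 0.0563]
tool_rot: [2.071, 0.074, -2.284]
contact_force: [-8.7, -1.2, 6.9]
opening: -0.0
```

```bash
python3 - <<'E'
from h import *
to(tr(.072,-.02,.055),-86);trin();mk('top','tray_front',1)
E
```

```text
t 90.6 tcp [ 0.6078 -0.031   0.0563] psi -85.7 tiltx [-0.097 -0.01  -0.995] F [-8.7 -1.2  6.9] op -0.0000 q6 1.34
shift mm [ -2.8   0.1 -42.5] turn [ 0.3  5.6 -0.2]
TCP in tray frame mm [ 29.4 -20.1  22.3]
top 0.77 [ 0.6196 -0.0101  0.0786] tray [43. -0. 45.]
```

Call:
arm_command(plan=[[[0,0,-0.006,0,1.2,0,0],[0,0,-0.007,0,1.2,0,0],[0,0,-0.007,0,1.2,0,0],[0,0,-0.007,0,1.2,0,0],[0,0,-0.007,0,1,0,0],[0,0,-0.007,0,0.5,0,0],[0,0,-0.006,0,0.5,0,0],[0,0,-0.005,0,0.5,0,0],[0,0,-0.005,0,0.3,0,0],[0,0,-0.005,0,0.3,0,0]]])

```text
t: 91.52
tool_pos: [0.6449, -0.0285, 0.0555]
tool_rot: [2.141, 0.08, -2.217]
contact_force: [-23.5, -2.5, 13.2]
opening: 0.0001
```

Call:
arm_command(plan=[[[0,0,-0.006,0,0,0,0],[0,0,-0.006,0,0,0,0],[0,0,-0.006,0,0,0,0],[0,0,-0.006,0,0,0,0]]])

```text
t: 91.85
tool_pos: [0.6435, -0.0286, 0.0564]
tool_rot: [2.056, 0.08, -2.294]
contact_force: [-25.6, -2.3, 17.0]
opening: 0.0
```

Call:
arm_command(plan=[[[0,0,-0.006,0,0,0,0],[0,0,-0.007,0,0,0,0]]])

```text
t: 92.02
tool_pos: [0.6427, -0.0286, 0.0569]
tool_rot: [2.009, 0.08, -2.335]
contact_force: [-32.9, -2.2, 21.3]
opening: -0.0002
```

```bash
python3 - <<'E'
from h import *
st();trin();mk('top','tray_front',1);mk('scene','tray_front',1);mk('top','start_top',2);mk('scene','start_top',2);mk('wrist','start_top',2)
E
```

```text
t 92.0 tcp [ 0.6427 -0.0286  0.0569] psi -85.4 tiltx [-0.149 -0.012 -0.989] F [-32.9  -2.2  21.3] op -0.0002 q6 1.36
TCP in tray frame mm [ 64.4 -20.2  22.9]
top 0.47 [0.6913 0.0614 0.1318] tray [119.  66.  98.]
scene 0.51 [0.6912 0.0659 0.1341] tray [119.  71. 100.]
```

Tray against its stop: 33 N with no further motion. Back off, rise and go over the button.

Call:
arm_command(plan=[[[0,0,0.006,0,2,0,0],[0,0,0.008,0,2,0,0],[0,0,0.006,0,2,0,0],[-0.01,0,0,0,2,0,0],[-0.02,0,0,0,0.5,0,0],[-0.03,0,0,0,0,0,0],[-0.03,0,0,0,0,0,0],[-0.03,0,0,0,0,0,0],[-0.02,0,0,0,0,0,0],[-0.005,-0.01,-0.007,0,0,0,0],[0,-0.016,-0.012,0,0,0,0],[0,-0.018,-0.014,0,0,0,0],[0,-0.018,-0.014,0,0,0,0],[0,-0.016,-0.012,0,0,0,0],[0,-0.008,-0.007,0,0,0,0],[0,0,0,0,0,0,0],[0,0,0,0,0,0,0]]])

```text
t: 93.93
tool_pos: [0.6931, 0.0702, 0.2208]
tool_rot: [2.224, 0.087, -2.137]
contact_force: [-0.4, -1.2, 0.4]
opening: 0.0005
```

```bash
python3 - <<'E'
from h import *
to([.691,.064,.145],-86);trin();mk('wrist','start_top',2);mk('top','tray_front',1);mk('scene','tray_front',1);mk('scene','start_top',1)
E
```

```text
t 93.9 tcp [0.6931 0.0702 0.2208] psi -85.5 tiltx [ 0.04   0.002 -0.999] F [-0.4 -1.2  0.4] op 0.0005 q6 1.48
shift mm [75.7  5.9  5.6] turn [ 0.5 -2.3 -0.1]
TCP in tray frame mm [121.6  74.9 186.8]
wrist 0.84 [0.6843 0.0642 0.135 ] tray [112.  70. 101.]
top 0.96 [ 0.6559 -0.0082  0.0775] tray [79. -1. 43.]
scene 0.23 [0.691  0.0644 0.134 ] tray [119.  69. 100.]
scene 0.6 [0.6889 0.0664 0.1345] tray [117.  71. 100.]
```

Call:
arm_command(plan=[[[0.008,0.002,0.003,0.2,-0.8,0,0],[0.015,0.002,0.003,0.2,-0.8,0,0],[0.015,0.001,0.001,0,-0.6,0,0],[0.013,0,0,0,0,0,0],[0.01,0,0,0,0,0,0],[0.006,0,0,0,0,0,0],[0.003,0,0,0,0,0,0],[0,0,0,0,0,0,0]]])

```text
t: 95.0
tool_pos: [0.6841, 0.0613, 0.1406]
tool_rot: [2.179, 0.072, -2.195]
contact_force: [0.2, -0.2, -0.2]
opening: -0.0
```

```bash
python3 - <<'E'
from h import *
to([.689,.065,.134],-86)
E
```

```text
t 95.0 tcp [0.6841 0.0613 0.1406] psi -86.2 tiltx [-0.007 -0.001 -1.   ] F [ 0.2 -0.2 -0.2] op -0.0000 q6 1.49
shift mm [ 6.6 -3.4 -5.1] turn [-0.2  0.4 -0. ]
```

Within 6 mm of the button's centre. Press down in small steps, then rise clear.

Call:
arm_command(plan=[[[0.003,-0.002,-0.003,0,0.3,0,0],[0.003,-0.001,-0.002,0,0,0,0],[0.003,0,0,0,0,0,0],[0.003,0,0,0,0,0,0],[0.003,0,0,0,0,0,0],[0.003,0,0,0,0,0,0]]])

```text
t: 95.5
tool_pos: [0.6906, 0.065, 0.1309]
tool_rot: [2.186, 0.072, -2.185]
contact_force: [-8.5, -0.6, 11.5]
opening: 0.0002
```

Call:
arm_command(plan=[[[0.003,0,0,0,0,0,0],[0.003,0,0,0,0,0,0],[0.003,0,0,0,0,0,0]]])

```text
t: 95.75
tool_pos: [0.6909, 0.065, 0.1309]
tool_rot: [2.185, 0.072, -2.184]
contact_force: [-8.8, -0.2, 11.5]
opening: 0.0002
```

Call:
arm_command(plan=[[[0.003,0,0,0,0,0,0],[0.003,0,0,0,0,0,0]]])

```text
t: 95.92
tool_pos: [0.691, 0.065, 0.131]
tool_rot: [2.185, 0.071, -2.183]
contact_force: [-8.0, -0.7, 10.6]
opening: 0.0001
```

Steady at 11 N and not moving, well over 4.5 N, so the button is at its end. Rise, check, hand in.

Call:
arm_command(plan=[[[-0.01,0,0,0,0,0,0],[-0.02,0,0,0,0,0,0],[-0.03,0,0,0,0,0,0],[-0.03,0,0,0,0,0,0],[-0.03,0,0,0,0,0,0],[-0.02,0,0,0,0,0,0],[0,0,0,0,0,0,0],[0,0,0,0,0,0,0]]])

```text
t: 96.58
tool_pos: [0.6927, 0.0665, 0.2809]
tool_rot: [2.196, 0.073, -2.173]
contact_force: [-0.4, -0.4, -1.1]
opening: -0.0001
```

```bash
python3 - <<'E'
from h import *
st()
for n in ('tray_front','cal_block','jar','beaker','brush','loupe'): print(n); mk('top',n,3)
finish_job()
E
```

```text
t 96.6 tcp [0.6927 0.0665 0.2809] psi -86.0 tiltx [ 0.011 -0.002 -1.   ] F [-0.4 -0.4 -1.1] op -0.0001 q6 1.49
tray_front
top 0.84 [ 0.6574 -0.0067  0.0795] tray [81.  1. 45.]
cal_block
top 0.96 [0.4613 0.3132 0.0035] tray [-93. 333. -30.]
top 0.95 [ 0.3639 -0.0091 -0.0034] tray [-212.   19.  -37.]
top 0.69 [ 0.3276 -0.3154 -0.0025] tray [-270. -284.  -36.]
jar
top 0.7 [ 0.5239  0.4793 -0.0008] tray [-19. 495. -35.]
beaker
top 0.73 [ 0.5299 -0.4875 -0.0039] tray [ -80. -470.  -38.]
brush
loupe
top 0.64 [ 0.3267 -0.1536 -0.0006] tray [-260. -123.  -35.]
the job is handed in; nothing more can be done
```

The job is handed in at about 97 s of the 210 s allowed. It reports no verdict, so the outcome rests on my own checks:

- **Calibration block:** it went into the blue dish first, and the last reading still puts it there.
- **Slices:** I turned the green, grey and reddish slices over on the bench, regripped each at its middle, and lowered them onto the tray until contact. Before shutting, all three showed arc up and within about 2 mm of the tray floor.
- **Tray:** I pushed it until it stopped at 33 N with no further motion. The front panel then read 81 mm in the tray frame, where 83 mm is fully shut and readings are good to about 4 mm.
- **Button:** I pressed it at about 11 N until it would not move further, then lifted clear. It needs about 4.5 N.

What went wrong or stayed uncertain:

- **Green slice:** it slid out of the grip once, from a few centimetres above the bench. My first attempt to tip it directly in the tray left it too high in the fingers, so I finished turning it on the bench.
- **Bench landing:** each slice came down the last bit onto the bench as I opened the fingers, up to about 2 cm for the green.
- **Grey slice:** it was found moved about 35 mm, to the tray's back edge, after I set it down. I took this for the announced knock. It still read flat, so I left it.
- **After shutting:** I could not see inside the closed tray, so the slices were not checked again.
- **Bystanders:** the jar, beaker, loupe and look-alikes read at their starting places. The brush was not detected in the last check.

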